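# Load the purge dock and start the purge

## Robot

A 6-joint arm with a two-finger parallel gripper is mounted at the origin on the work surface. World frame = base frame: x ahead of the robot, y to its left, z up, the work surface at z = 0. Lengths are in m, angles in rad, forces in N, time in s.
With the tool pointing down it reaches from about 0.3 to 0.875 m from the base axis. Payload 6.4 kg.
Tool frame: the origin (TCP) lies midway between the tips of the shut fingers; the grasp point (between the pads) lies 19 mm behind it; z points along the fingers, y is the line along which they close (so a half turn about z gives the same grasp; the last joint's range is limited). The gripper opens to 85 mm and grips with 20 to 120 N. Pads are 22 mm wide; open, the fingers measure 114 mm over their backs; the gripper's body (76 mm by 85 mm) begins 54 mm behind the grasp point. The pads swing forward as they close: fully open they stand 13 mm farther back than shut.
Start: joints at [0.995, 0.181, 1.607, -0, 1.354, -0.206], TCP at [0.208, 0.536, 0.231] pointing down, gripper open.
Joint ranges: [-2.99, 2.99], [-0.89, 2.07], [0.3, 2.58], [-1.14, 4.28], [0, 2.63], [-3.12, 3.12]. Speed limits (rad/s): [2.57, 2.57, 3.01, 3.14, 3.14, 3.14].

## Interface

Orientations are given as a unit quaternion [w, x, y, z].
In Python, from bench import ctrl gives the robot as it stands.
- The arm moves only by the tool send_rows, never from a script. Its argument "motion" is a list of rows, each a list of 7 numbers: the turn, a rotation vector about the tool's x, y, z in degrees, then the shift along the tool's x, y, z in mm, then the closure, from -1 (fully open) to 1 (shut). In form: [[rx, ry, rz, tx, ty, tz, grip], ...]. A call has exactly 10 rows; each row shifts and turns the commanded pose from where the row before left it, along the tool's axes as they then stand; what a row does not reach is not made up. A row lasts 1/10 s, in which the tool goes at most 50 mm and 8.59 degrees, less where a joint would pass 70% of its speed; a pose out of reach is approached as far as the arm can. A call is refused whole if a number of a shift passes 50 or a number of a turn 8.59, either way. A call with a gripper value outside its range is refused whole. The fingers move at their own pace and stop on an object; the grip force is fixed at half the most. Time passes only in rows, so rows that do not move let the fingers close, or fill a call up. It gives the time, the measured TCP pose, the force, the opening and the grip force at its end, in the units of the state.
- ctrl.get_obs(): the state, without advancing time (a new reading comes with each control period).
- ctrl.camera(name): name is "scene" or "top" or "wrist"; returns a dict with "color" (400x640x3 uint8, red, green, blue), "z_map" (400x640 float32, m along the optical axis (not along the pixel's ray), 0 where there is no reading), "mtx" (3x3 intrinsics, pixels), "k1" (the pictures are not rectified: a ray, as slopes to the right and down, at radius r is drawn at 1 + k1 r^2 times it, then the intrinsics apply), "extrinsics" (4x4, takes a point from camera to world coordinates); the wrist camera has in their place "hand_eye" (4x4, takes a point from camera to tool coordinates, whose origin is the TCP and whose axes are the flange's). Camera axes: x right, y down, z forward; pixel columns grow to the right and rows downward; lengths in m; the calibration is good to about 2 mm. A picture is of the moment at which its call begins: read the wrist's pose just before it.
- ctrl.hand_in(): hands the job in; it is judged then, once.
The state is a dict: "time_s": time; "q": joint angles; "dq": joint speeds; "joint_efforts": joint torques, N m; "eef_pos": TCP position; "eef_rot": TCP orientation; "wrist_force": force on the tool from outside, world axes, zero at the start; "torque": the same for the moment, N m; "opening": opening from 0.0 (shut) to 1.0 (fully open); "grasp_force": force on a finger pad.
Only numpy, scipy, OpenCV 4.12 (cv2) and the standard library are available. Lean on these libraries where they do the work, as an engineer would, in place of code of your own. Each camera call takes 0.05 s, during which the arm holds its last target. There are 200 camera calls.

## Task

Take the used orange cartridge out of the blue crate and leave it in the grey returns tray, and stand or lay every black valve body on the bench inside the crate, on its floor. Then push the loaded crate up the ramp, without lifting it, until its back edge drops behind the yellow lip and it lies flat on the deck. Finally start the purge by pressing the keys fully down one at a time, white, then yellow, then green; never press red, press no key before the crate is docked, and leave the other things on the bench alone.

Things in the scene. Friction and masses are not known exactly. Their poses are not given: they have to be found in the camera images.
- dock: Fixed purge dock. Origin on the bench surface on the centre line, under the lip's drop face; +x is the push direction, up the ramp. Side rails 12 mm thick (12 mm above the ramp face, 25 mm above the deck) leave a channel 164 mm wide. Behind the lip lies an aluminium deck 17 mm above the bench from x = 0 to 174 mm, closed by a grey end stop.
- dock_foot (a point): Foot of the dock's steel ramp on its centre line, bench level (x = -115 mm of the dock's frame). From here the ramp rises evenly, 28 mm over 105 mm. Before it the rails flare outwards over 45 mm (20 mm high), to about 200 mm at the mouth. Axes as the dock's.
- dock_lip (a point): Top edge of the yellow lip on the centre line, 28 mm above the bench (x = 0 of the dock's frame). The crest is flat for 10 mm before this point, and just behind it drops 11 mm to the deck. Axes as the dock's.
- crate: Loose open blue crate, 158 mm long (x), 148 wide (y), 34 high, walls and floor 4 mm, 0.2-0.33 kg empty. Origin: centre of its underside. It starts on the bench before the ramp's foot, its x along the dock's x to within a few degrees and 10 mm sideways. Docked it lies flat between lip and end stop (16 mm play): origin at x = 79 to 95 mm, z = 17 mm of the dock's frame.
- cartridge_c (a point): Centre of the used drying cartridge: loose orange block with a white window on top, 70 mm (its x) by 30 mm (y) by 42 mm high (z), about 80 g. It starts standing on the floor of the crate.
- returns: Fixed open grey returns tray on the bench, right of the crate, 140 by 140 mm, 30 mm high, walls and floor 4 mm thick. Origin at the centre of its underside, sides along its x and y.
- valve1_c (a point): Centre of valve body 1: loose black block with round steel and copper port faces, 60 mm (its x) by 36 mm (y) by 40 mm high (z), 90 to 180 g. Starts lying on the bench between robot and dock, turned any way. Two to four are present.
- valve2_c (a point): Centre of valve body 2: loose black block with round steel and copper port faces, 60 mm (its x) by 36 mm (y) by 40 mm high (z), 90 to 180 g. Starts lying on the bench between robot and dock, turned any way. Two to four are present.
- valve3_c (a point): Centre of valve body 3: loose black block with round steel and copper port faces, 60 mm (its x) by 36 mm (y) by 40 mm high (z), 90 to 180 g. Starts lying on the bench between robot and dock, turned any way. Two to four are present.
- valve4_c (a point): Centre of valve body 4: loose black block with round steel and copper port faces, 60 mm (its x) by 36 mm (y) by 40 mm high (z), 90 to 180 g. Starts lying on the bench between robot and dock, turned any way. Two to four are present.
- key_white (a joint): Travel of the white key in m: 0 released, 0.006 fully down; springs back. About 4 N pushes it fully down.
- key_white_top (a point): Centre of the top face of the white key, a round cap 30 mm across, pressed straight down. The four keys form a square, 60 mm apart, on a fixed white box 130 mm square and 45 mm high left of the dock; cap tops 67 mm above the bench. Which colour is where varies.
- key_yellow (a joint): Travel of the yellow key in m: 0 released, 0.006 fully down; springs back. About 4 N pushes it fully down.
- key_yellow_top (a point): Centre of the top face of the yellow key, a round cap 30 mm across, pressed straight down. The four keys form a square, 60 mm apart, on a fixed white box 130 mm square and 45 mm high left of the dock; cap tops 67 mm above the bench. Which colour is where varies.
- key_green (a joint): Travel of the green key in m: 0 released, 0.006 fully down; springs back. About 4 N pushes it fully down.
- key_green_top (a point): Centre of the top face of the green key, a round cap 30 mm across, pressed straight down. The four keys form a square, 60 mm apart, on a fixed white box 130 mm square and 45 mm high left of the dock; cap tops 67 mm above the bench. Which colour is where varies.
- key_red (a joint): Travel of the red key in m: 0 released, 0.006 fully down; springs back. About 4 N pushes it fully down.
- key_red_top (a point): Centre of the top face of the red key, a round cap 30 mm across, pressed straight down. The four keys form a square, 60 mm apart, on a fixed white box 130 mm square and 45 mm high left of the dock; cap tops 67 mm above the bench. Which colour is where varies.
- flange: Steel flange with a stub, 66 mm across, 40 mm high, standing among the valve bodies; loose bystander, not part of the job. Origin at its underside.
- bottle: White bottle 52 mm across, 120 mm high; loose bystander, not part of the job. Origin at its underside.
- wrench: Wrench 160 mm long, lying down; loose bystander, not part of the job. Origin at its underside.
- screwdriver: Screwdriver 150 mm long, lying down; loose bystander, not part of the job. Origin at its underside.
- beaker: Metal cup 70 mm across, 80 mm high; loose bystander, not part of the job. Origin at its underside.
- funnel: Steel funnel standing mouth down, 104 mm across, 110 mm high; loose bystander, not part of the job. Origin at its underside.
Mind the look-alikes: they are no part of the job. Of the things that look like the crate, take the one that is nearest to the robot's base at the start.

How it is judged:
On the way, in this order (a step that is already met when the one before it is completed fails the run):
1. the cartridge is in the returns tray and every valve body present is on the floor of the crate (x of cartridge_c in the frame of returns between -0.066 and 0.066 m and y of cartridge_c in the frame of returns between -0.066 and 0.066 m and z of cartridge_c in the frame of returns between 0 and 0.055 m and x of valve1_c in the frame of crate between -0.075 and 0.075 m and y of valve1_c in the frame of crate between -0.07 and 0.07 m and z of valve1_c in the frame of crate between 0 and 0.05 m and x of valve2_c in the frame of crate between -0.075 and 0.075 m and y of valve2_c in the frame of crate between -0.07 and 0.07 m and z of valve2_c in the frame of crate between 0 and 0.05 m and x of valve3_c in the frame of crate between -0.075 and 0.075 m and y of valve3_c in the frame of crate between -0.07 and 0.07 m and z of valve3_c in the frame of crate between 0 and 0.05 m and x of valve4_c in the frame of crate between -0.075 and 0.075 m and y of valve4_c in the frame of crate between -0.07 and 0.07 m and z of valve4_c in the frame of crate between 0 and 0.05 m), for 0.2 s.
2. the loaded crate lies flat on the deck behind the lip (x of crate in the frame of dock between 0.075 and 0.1 m and z of crate in the frame of dock between 0.013 and 0.021 m and angle between crate's own z axis and vertical below 0.045 rad and x of valve1_c in the frame of crate between -0.075 and 0.075 m and y of valve1_c in the frame of crate between -0.07 and 0.07 m and z of valve1_c in the frame of crate between 0 and 0.05 m and x of valve2_c in the frame of crate between -0.075 and 0.075 m and y of valve2_c in the frame of crate between -0.07 and 0.07 m and z of valve2_c in the frame of crate between 0 and 0.05 m and x of valve3_c in the frame of crate between -0.075 and 0.075 m and y of valve3_c in the frame of crate between -0.07 and 0.07 m and z of valve3_c in the frame of crate between 0 and 0.05 m and x of valve4_c in the frame of crate between -0.075 and 0.075 m and y of valve4_c in the frame of crate between -0.07 and 0.07 m and z of valve4_c in the frame of crate between 0 and 0.05 m), for 0.3 s.
3. the white key is pressed fully down (value of joint key_white above 0.0045 m), for 0.05 s.
4. the yellow key is pressed fully down (value of joint key_yellow above 0.0045 m), for 0.05 s.
5. the green key is pressed fully down (value of joint key_green above 0.0045 m), for 0.05 s.
At the end, for the whole second after the job is handed in: The crate lies flat (within 2.5 degrees) on the deck between lip and end stop, with every valve body present inside it on its floor (centre less than 50 mm above the crate's underside), the cartridge is inside the returns tray, all keys are released (all of step 2 and x of cartridge_c in the frame of returns between -0.066 and 0.066 m and y of cartridge_c in the frame of returns between -0.066 and 0.066 m and z of cartridge_c in the frame of returns between 0 and 0.055 m and value of joint each of key_white, key_yellow, key_green, key_red below 0.002 m); the robot touches nothing.
It fails at once if the red key is pressed (value of joint key_red above 0.003 m).
It fails at once if two keys are pressed at the same time (value of joint each of key_white, key_yellow above 0.003 m or value of joint each of key_white, key_green above 0.003 m or value of joint each of key_white, key_red above 0.003 m or value of joint each of key_yellow, key_green above 0.003 m or value of joint each of key_yellow, key_red above 0.003 m or value of joint each of key_green, key_red above 0.003 m).
It fails at once if a key is pressed before the crate is docked (value of joint any of key_white, key_yellow, key_green above 0.003 m and not (x of crate in the frame of dock between 0.075 and 0.1 m and z of crate in the frame of dock between 0.013 and 0.021 m and angle between crate's own z axis and vertical below 0.045 rad)).
It fails at once if the crate is lifted (underside centre more than 70 mm above the bench) or tipped more than 35 degrees (height (world z) of crate above 0.07 m or angle between crate's own z axis and vertical above 0.61 rad).
It fails at once if a bystander is moved more than 60 mm (distance of any of flange, bottle, wrench, screwdriver, beaker, funnel from where it was at the start of the episode above 0.06 m).
Of valve1, valve2, valve3, valve4 only 2 to 4 are there at a start; the rules pass over those that are not, and their reading is None.
At some moment in a run one of valve1, valve2, valve3, valve4 may be knocked a few centimetres aside while the robot is not near it.
Once in a run the grip may slacken for a moment while it holds something.
It also fails if it takes over 210 s, if anything falls off the work surface, if the arm or the gripper's body presses on something with over 40 N, if the wrist force passes 120 N, or if a joint passes its speed limit or range.

## Working session

There is one attempt and no reset: what is moved stays moved. The work goes in short steps, Python scripts to look and compute and a tool call to move; the robot and the scene stay as the last step left them, time stands still between calls to the robot, and variables do not carry over. Pictures are saved under pics/ and viewed, at most 15 in all, crops included, and the job is handed in when it is done.

Besides the shell and the picture viewer there is one more tool, called after "Call:" by a JSON object that holds its "name" and its "arguments", one argument or row to a line. send_rows: Moves the arm, as the interface text tells. Its arguments: {"type":"object","properties":{"motion":{"type":"array","items":{"type":"array","items":{"type":"number"}}}},"required":["motion"]}

```bash
ls; mkdir -p pics; cat > h.py <<'E'
import numpy as np,cv2
from bench import ctrl
from scipy.spatial.transform import Rotation as R
def cam(n):
    o=ctrl.get_obs(); c=ctrl.camera(n)
    if n=="wrist":
        T=np.eye(4); q=o["eef_rot"]; T[:3,:3]=R.from_quat([q[1],q[2],q[3],q[0]]).as_matrix(); T[:3,3]=o["eef_pos"]
        c["extrinsics"]=T@np.array(c["hand_eye"])
    c["extrinsics"]=np.array(c["extrinsics"]);c["mtx"]=np.array(c["mtx"])
    return c
def rays(c,uv):
    uv=np.asarray(uv,float).reshape(-1,1,2)
    p=cv2.undistortPoints(uv,c["mtx"],np.array([c["k1"],0,0,0.]))[:,0]
    d=np.c_[p,np.ones(len(p))]@c["extrinsics"][:3,:3].T
    return c["extrinsics"][:3,3],d
def plane(c,uv,z):
    o,d=rays(c,uv); return o+d*((z-o[2])/d[:,2])[:,None]
def cloud(c):
    v,u=np.mgrid[0:400,0:640]; o,d=rays(c,np.c_[u.ravel(),v.ravel()])
    P=(o+d*c["z_map"].reshape(-1,1)).reshape(400,640,3); P[c["z_map"]==0]=np.nan; return P
def save(c,n): cv2.imwrite("pics/"+n,c["color"][:,:,::-1])
E
python3 - <<'E'
from h import *
for n in("scene","top"):
    c=cam(n);save(c,n+"0.png");print(n,c["extrinsics"][:3].round(3).tolist(),c["mtx"].tolist(),c["k1"])
    np.savez(n+".npz",**c)
print(ctrl.get_obs())
E
```

```text
pics
scene [[-0.765, 0.36, -0.534, 1.382], [0.644, 0.407, -0.648, 0.856], [-0.016, -0.84, -0.543, 0.909]] [[490.7898746427731, 0.0, 321.18879438827855], [0.0, 490.7898746427731, 201.64631918344907], [0.0, 0.0, 1.0]] -0.11596719013457081
top [[-0.02, -0.983, 0.183, 0.354], [-1.0, 0.02, -0.001, -0.148], [-0.003, -0.183, -0.983, 1.258]] [[398.02391647394194, 0.0, 315.9115520560151], [0.0, 398.02391647394194, 197.8953271374094], [0.0, 0.0, 1.0]] -0.056513827657488705
{'time_s': 0.1, 'q': array([ 9.94715368e-01,  1.81470641e-01,  1.60788513e+00,  1.00798726e-05,
        1.35382829e+00, -2.06318052e-01]), 'dq': array([ 8.36825547e-04, -1.23170903e-04, -1.98020344e-03, -7.63781106e-04,
       -1.21387473e-03, -8.74817098e-05]), 'joint_efforts': array([ 8.62503894e-04, -4.45876622e+01, -3.52240419e+01, -1.86246789e-04,
        4.22053490e-03, -3.40857275e-05]), 'eef_pos': array([0.20751762, 0.53571864, 0.23048312]), 'eef_rot': array([-3.07948725e-04,  1.83831021e-01,  9.82957539e-01, -7.33713076e-04]), 'wrist_force': array([-0.07274096,  0.1018655 ,  0.06663793]), 'torque': array([ 0.03580988, -0.00559052,  0.03656041]), 'grasp_force': 0.0, 'opening': 0.9959479247560322}
```

View pics/top0.png

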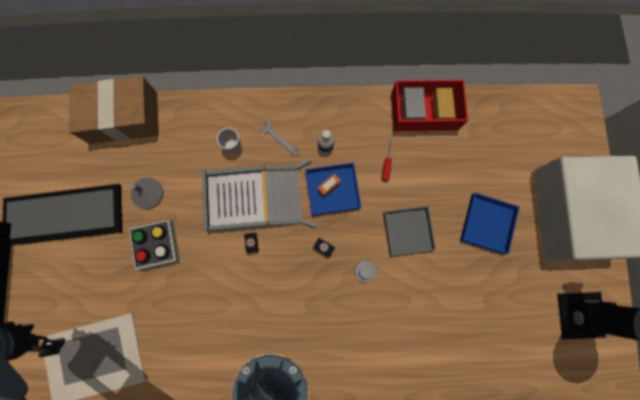

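View pics/scene0.png

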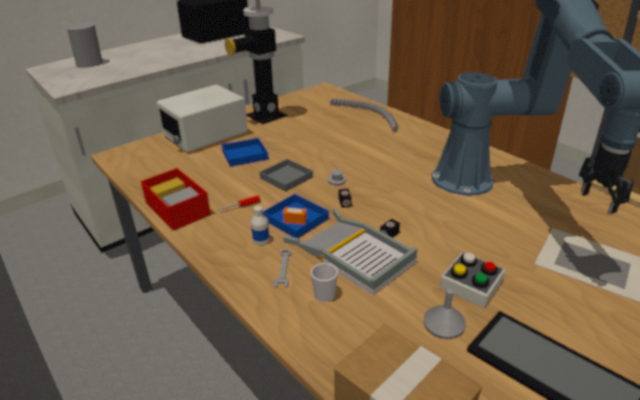

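Top view: the robot base is at about (270,390), and the push direction is image-left (+y).
- **Blue crate candidates:** (333,189), which holds the cartridge, sits at the ramp mouth and is nearer the base, so I take it. The one at (490,223) is farther and empty, a decoy.
- **Valves:** (251,243) and (324,247).
- **Flange:** (366,271).
- **Returns tray:** (409,231).
- **Keys:** green (139,237), yellow (157,232), red (141,256), white (160,252).

I'll measure these and confirm in a crop.

```bash
python3 - <<'E'
from h import *
c=dict(np.load("top.npz"));P=cloud(c)
hsv=cv2.cvtColor(c["color"],cv2.COLOR_RGB2HSV)
H,S,V=[hsv[:,:,i].astype(int) for i in range(3)]
def rect(mask,box,z,name,n=3):
    u0,v0,u1,v1=box;m=np.zeros(mask.shape,np.uint8);m[v0:v1,u0:u1]=mask[v0:v1,u0:u1]
    cs,_=cv2.findContours(m,cv2.RETR_EXTERNAL,cv2.CHAIN_APPROX_NONE)
    for k in sorted(cs,key=cv2.contourArea)[::-1][:n]:
        if cv2.contourArea(k)<15: continue
        p=plane(c,k[:,0],z)[:,:2]*1000
        (cx,cy),(w,h),a=cv2.minAreaRect(p.astype(np.float32))
        mm=np.zeros_like(m);cv2.drawContours(mm,[k],-1,1,-1);zz=P[mm>0][:,2]*1000
        print(name,"uv",k[:,0].mean(0).round(),"c",round(cx),round(cy),"wh",round(w),round(h),"a",round(a,1),"z",np.nanpercentile(zz,[5,50,95]).round())
blue=(H>100)&(H<125)&(S>120)
rect(blue,(280,140,380,240),.034,"crate",1)
rect(blue,(440,180,540,260),.034,"decoy",1)
rect((H<14)&(S>130)&(V>120),(300,160,360,215),.046,"cart")
dark=V<60
rect(dark,(235,225,265,260),.04,"valveA");rect(dark,(305,232,345,262),.04,"valveB")
rect((S<60)&(V<140),(375,195,445,265),.03,"returns",1)
rect((H>18)&(H<32)&(S>150)&(V>130),(258,165,275,232),.028,"lip")
b=(120,215,185,275)
rect((H>45)&(H<85)&(S>100),b,.067,"green",1);rect((H>20)&(H<35)&(S>140)&(V>90),(145,222,170,242),.067,"yellow",1)
rect((H<8)&(S>140),b,.067,"red",1);rect((S<50)&(V>190),(150,244,170,262),.067,"white",1)
im=c["color"][130:290,190:440,::-1];cv2.imwrite("pics/crop0.png",cv2.resize(im,None,fx=3.2,fy=3.2,interpolation=3))
s=dict(np.load("scene.npz"));cv2.imwrite("pics/crop1.png",cv2.resize(s["color"][120:320,210:510,::-1],None,fx=2.6,fy=2.6,interpolation=3))
E
```

```text
crate uv [332. 189.] c 611 -201 wh 145 151 a 7.1 z [ 1.  6. 47.]
decoy uv [490. 224.] c 491 -690 wh 149 156 a 70.9 z [ 1.  6. 33.]
cart uv [330. 185.] c 623 -190 wh 27 68 a 39.7 z [37. 45. 49.]
valveA uv [252. 243.] c 446 52 wh 57 34 a 6.3 z [36. 40. 44.]
valveB uv [323. 248.] c 427 -168 wh 55 35 a 58.0 z [ 6. 40. 44.]
returns uv [409. 231.] c 474 -435 wh 137 139 a 5.9 z [ 1.  5. 29.]
green uv [138. 236.] c 470 393 wh 32 30 a 89.2 z [56. 66. 71.]
yellow uv [157. 232.] c 483 336 wh 29 27 a 89.1 z [59. 66. 71.]
red uv [141. 255.] c 411 380 wh 33 31 a 3.0 z [56. 66. 70.]
```

View pics/crop0.png

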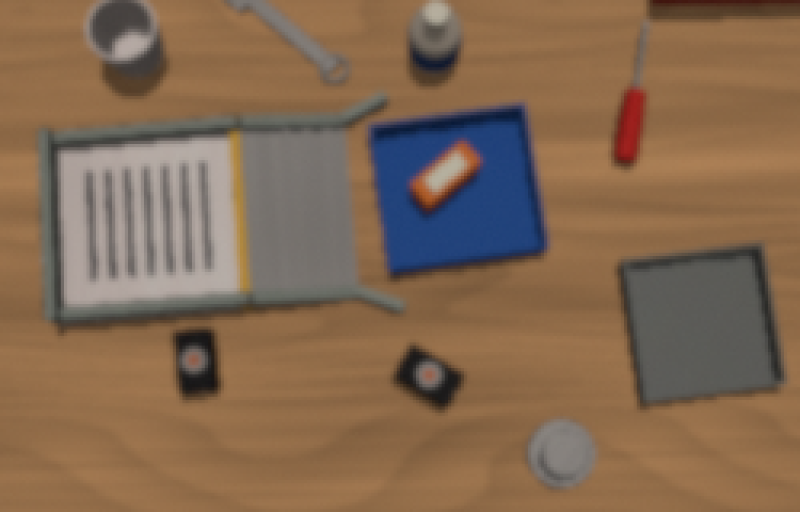

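View pics/crop1.png

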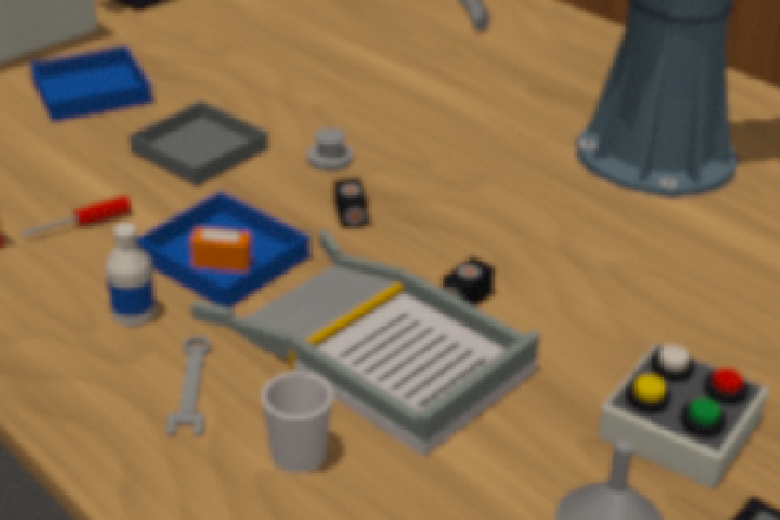

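The crop confirms it: the nearer crate holds the cartridge and stands at the ramp mouth. There are exactly two valves, with crop centres at (195,362) and (428,376), and the scene crop shows only two as well. Next I compute the dock frame and the first move.

```bash
cat >> h.py <<'E'
def go(x,y,z,yaw):
    """deltas to world target (mm) with tool straight down, tool y at world angle yaw (deg, mod 180 nearest)"""
    o=ctrl.get_obs();q=o["eef_rot"];A=R.from_quat([q[1],q[2],q[3],q[0]]);M=A.as_matrix()
    cur=np.degrees(np.arctan2(M[1,1],M[0,1]));d=(yaw-cur+90)%180-90;a=np.radians(cur+d)
    Y=np.array([np.cos(a),np.sin(a),0]);Z=np.array([0,0,-1.]);B=np.c_[np.cross(Y,Z),Y,Z]
    rv=(A.inv()*R.from_matrix(B)).as_rotvec(degrees=True)
    s=B.T@(np.array([x,y,z])-o["eef_pos"]*1000)
    print("t",o["time_s"],"pos",(o["eef_pos"]*1000).round(1),"yaw",cur.round(1),"q6",o["q"][5].round(2),"| turn",rv.round(1),"shift",s.round(1),"X",B[:,0].round(2),"Y",Y.round(2))
E
python3 - <<'E'
from h import *
c=dict(np.load("top.npz"))
k=lambda u,v:(190+u/3.2,130+v/3.2)
L=plane(c,[k(236,130),k(245,292)],.028)*1000
print("lip",L.round(),"mid",L.mean(0).round())
print("rails end",(plane(c,[k(45,131),k(55,320)],.042)*1000).round(),"foot",(plane(c,[k(348,127),k(357,290)],.0)*1000).round())
print("white",(plane(c,[(160,252)],.067)*1000).round())
go(600,-150,230,40)
E
```

```text
lip [[675.  16.  28.]
 [513.   6.  28.]] mid [594.  11.  28.]
rails end [[675. 204.  42.]
 [487. 188.  42.]] foot [[ 683.  -95.    0.]
 [ 516. -102.    0.]]
white [[421. 322.  67.]]
t 0.1 pos [207.5 535.7 230.5] yaw 68.8 q6 -0.21 | turn [-0.1  0.  28.8] shift [-7.776e+02 -1.401e+02  5.000e-01] X [-0.64  0.77  0.  ] Y [0.77 0.64 0.  ]
```

Call:
{"name": "send_rows", "arguments": {
  "motion": [
    [0, 0, 7.2, 0, 0, 0, -1],
    [0, 0, 7.2, 0, 0, 0, -1],
    [0, 0, 7.2, 0, 0, 0, -1],
    [0, 0, 7.2, 0, 0, 0, -1],
    [0, 0, 0, -40, -7, 0, -1],
    [0, 0, 0, -40, -7, 0, -1],
    [0, 0, 0, -40, -7, 0, -1],
    [0, 0, 0, -40, -7, 0, -1],
    [0, 0, 0, -40, -7, 0, -1],
    [0, 0, 0, -40, -7, 0, -1]
  ]
}}

```text
time_s: 1.1
eef_pos: [0.3302, 0.3238, 0.231]
eef_rot: [-0.0, 0.422, 0.906, -0.0]
wrist_force: [0.9, 0.1, 0.6]
opening: 0.997
grasp_force: 0.0
```

Call:
{"name": "send_rows", "arguments": {
  "motion": [
    [0, 0, 0, -45, -8, 0, -1],
    [0, 0, 0, -45, -8, 0, -1],
    [0, 0, 0, -45, -8, 0, -1],
    [0, 0, 0, -45, -8, 0, -1],
    [0, 0, 0, -45, -8, 0, -1],
    [0, 0, 0, -45, -8, 0, -1],
    [0, 0, 0, -45, -8, 0, -1],
    [0, 0, 0, -45, -8, 0, -1],
    [0, 0, 0, -45, -8, 0, -1],
    [0, 0, 0, -45, -8, 0, -1]
  ]
}}

```text
time_s: 2.1
eef_pos: [0.5584, -0.0725, 0.2309]
eef_rot: [-0.0, 0.423, 0.906, 0.0]
wrist_force: [0.1, -0.1, 0.8]
opening: 1.0
grasp_force: 0.0
```

```bash
python3 - <<'E'
from h import *
c=cam("wrist");save(c,"w1.png")
go(600,-150,230,40)
P=cloud(c)*1000
hsv=cv2.cvtColor(c["color"],cv2.COLOR_RGB2HSV);H,S,V=[hsv[:,:,i].astype(int) for i in range(3)]
m=((H<14)&(S>130)&(V>100)).astype(np.uint8)
k=max(cv2.findContours(m,cv2.RETR_EXTERNAL,cv2.CHAIN_APPROX_NONE)[0],key=cv2.contourArea)
mm=np.zeros_like(m);cv2.drawContours(mm,[k],-1,1,-1)
p=P[mm>0];t=p[p[:,2]>41];print(len(p),len(t),np.nanpercentile(p[:,2],[5,50,95]),cv2.minAreaRect(t[:,:2].astype(np.float32)))
b=(H>100)&(H<125)&(S>120);p=P[b];t=p[(p[:,2]>28)&(p[:,2]<40)&(p[:,1]>-320)];print("rim",len(t),cv2.minAreaRect(t[:,:2].astype(np.float32)))
E
```

```text
t 2.15 pos [561.2 -78.7 230.9] yaw 39.8 q6 -1.04 | turn [-0.1  0.2 -0.2] shift [-79.5 -16.1   0.9] X [-0.64  0.77  0.  ] Y [0.77 0.64 0.  ]
1298 1073 [18.64025224 45.14719482 46.56795556] ((626.39013671875, -190.4806671142578), (27.821338653564453, 69.08659362792969), 39.514835357666016)
rim 1499 ((656.6282348632812, -197.58590698242188), (228.7474822998047, 157.2696075439453), 7.0507659912109375)
```

View pics/w1.png

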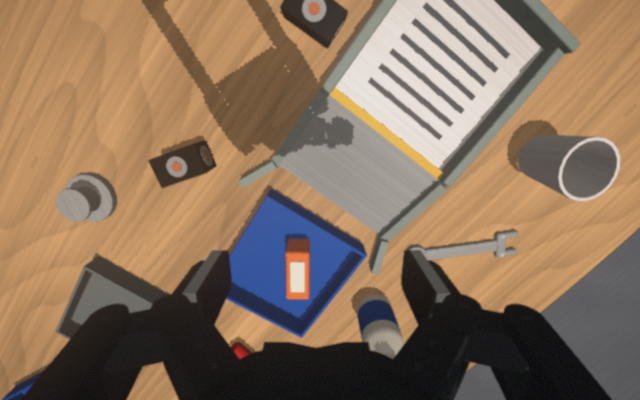

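The wrist view shows the cartridge at (297,270) in the crate, and the pads would straddle its 30 mm side. The cartridge centre is about (625,-190) mm and its height is consistent.

Call:
{"name": "send_rows", "arguments": {
  "motion": [
    [0, 0, 0, -33.5, -6.2, 0, -1],
    [0, 0, 0, -33.5, -6.2, 0, -1],
    [0, 0, 0, -33.5, -6.2, 0, -1],
    [0, 0, 0, -33.5, -6.2, 0, -1],
    [0, 0, 0, 0, 0, 30, -1],
    [0, 0, 0, 0, 0, 40, -1],
    [0, 0, 0, 0, 0, 40, -1],
    [0, 0, 0, 0, 0, 20, -1],
    [0, 0, 0, 0, 0, 0, -1],
    [0, 0, 0, 0, 0, 0, -1]
  ]
}}

```text
time_s: 3.15
eef_pos: [0.6252, -0.1892, 0.1014]
eef_rot: [-0.0, 0.422, 0.906, 0.0]
wrist_force: [0.0, -0.3, 0.8]
opening: 0.999
grasp_force: 0.0
```

```bash
python3 - <<'E'
from h import *
go(625,-190,10,39.6)
c=cam("wrist")
P=cloud(c)*1000
hsv=cv2.cvtColor(c["color"],cv2.COLOR_RGB2HSV);H,S,V=[hsv[:,:,i].astype(int) for i in range(3)]
m=((H<14)&(S>130)&(V>80))
p=P[m];t=p[(p[:,2]>38)&(p[:,2]<55)];print(len(p),len(t),cv2.minAreaRect(t[:,:2].astype(np.float32)))
E
```

```text
t 3.15 pos [ 625.2 -189.2  101.4] yaw 40.0 q6 -1.17 | turn [-0.  -0.   0.4] shift [-0.5 -0.7 91.4] X [-0.64  0.77  0.  ] Y [0.77 0.64 0.  ]
2523 2163 ((546.9495239257812, -172.45094299316406), (62.19318389892578, 233.545654296875), 76.64558410644531)
```

Call:
{"name": "send_rows", "arguments": {
  "motion": [
    [0, 0, 0, 0, 0, 30, -1],
    [0, 0, 0, 0, 0, 30, -1],
    [0, 0, 0, 0, 0, 20, -1],
    [0, 0, 0, 0, 0, 11, -1],
    [0, 0, 0, 0, 0, 0, 1],
    [0, 0, 0, 0, 0, 0, 1],
    [0, 0, 0, 0, 0, 0, 1],
    [0, 0, 0, 0, 0, 0, 1],
    [0, 0, 0, 0, 0, 0, 1],
    [0, 0, 0, 0, 0, 0, 1]
  ]
}}

```text
time_s: 4.2
eef_pos: [0.6265, -0.19, 0.0121]
eef_rot: [0.002, 0.423, 0.906, -0.0]
wrist_force: [-0.6, 0.3, 6.4]
opening: 0.344
grasp_force: 60.6
```

Call:
{"name": "send_rows", "arguments": {
  "motion": [
    [0, 0, 0, 0, 0, 0, 1],
    [0, 0, 0, 0, 0, 0, 1],
    [0, 0, 0, 0, 0, -10, 1],
    [0, 0, 0, 0, 0, -20, 1],
    [0, 0, 0, 0, 0, -30, 1],
    [0, 0, 0, 0, 0, -30, 1],
    [0, 0, 0, 0, 0, -20, 1],
    [0, 0, 0, 0, 0, -10, 1],
    [0, 0, 0, 0, 0, 0, 1],
    [0, 0, 0, 0, 0, 0, 1]
  ]
}}

```text
time_s: 5.2
eef_pos: [0.6245, -0.189, 0.1293]
eef_rot: [-0.001, 0.423, 0.906, 0.0]
wrist_force: [-1.0, 0.2, -0.9]
opening: 0.341
grasp_force: 59.7
```

```bash
python3 - <<'E'
from h import *
go(474,-435,130,5.9)
go(474,-435,130,40)
E
```

```text
t 5.2 pos [ 624.5 -189.   129.3] yaw 40.0 q6 -1.17 | turn [-0.1 -0.1 34.1] shift [-229.2 -175.    -0.7] X [-0.1   0.99  0.  ] Y [0.99 0.1  0.  ]
t 5.2 pos [ 624.5 -189.   129.3] yaw 40.0 q6 -1.17 | turn [-0.  -0.1  0. ] shift [ -91.7 -273.4   -0.7] X [-0.64  0.77  0.  ] Y [0.77 0.64 0.  ]
```

Call:
{"name": "send_rows", "arguments": {
  "motion": [
    [0, 0, 8.5, 0, 0, 0, 1],
    [0, 0, 8.5, 0, 0, 0, 1],
    [0, 0, 8.5, 0, 0, 0, 1],
    [0, 0, 8.5, 0, 0, 0, 1],
    [0, 0, 0, -28.6, -21.9, 0, 1],
    [0, 0, 0, -28.6, -21.9, 0, 1],
    [0, 0, 0, -28.6, -21.9, 0, 1],
    [0, 0, 0, -28.6, -21.9, 0, 1],
    [0, 0, 0, -28.6, -21.9, 0, 1],
    [0, 0, 0, -28.6, -21.9, 0, 1]
  ]
}}

```text
time_s: 6.2
eef_pos: [0.5107, -0.374, 0.1281]
eef_rot: [-0.002, 0.669, 0.743, 0.0]
wrist_force: [0.2, -0.3, -0.8]
opening: 0.343
grasp_force: 59.6
```

Call:
{"name": "send_rows", "arguments": {
  "motion": [
    [0, 0, 0, -28.6, -21.9, 0, 1],
    [0, 0, 0, -28.6, -21.9, 0, 1],
    [0, 0, 0, 0, 0, 0, 1],
    [0, 0, 0, 0, 0, 30, 1],
    [0, 0, 0, 0, 0, 30, 1],
    [0, 0, 0, 0, 0, 30, 1],
    [0, 0, 0, 0, 0, 15, 1],
    [0, 0, 0, 0, 0, 10, 1],
    [0, 0, 0, 0, 0, 0, 1],
    [0, 0, 0, 0, 0, 0, 1]
  ]
}}

```text
time_s: 7.2
eef_pos: [0.4755, -0.4357, 0.0161]
eef_rot: [0.001, 0.669, 0.743, -0.0]
wrist_force: [1.1, 0.1, -0.8]
opening: 0.343
grasp_force: 59.8
```

Call:
{"name": "send_rows", "arguments": {
  "motion": [
    [0, 0, 0, 0, 0, 2, 1],
    [0, 0, 0, 0, 0, 0, 0],
    [0, 0, 0, 0, 0, 0, -0.5],
    [0, 0, 0, 0, 0, 0, -0.6],
    [0, 0, 0, 0, 0, 0, -0.6],
    [0, 0, 0, 0, 0, -20, -0.6],
    [0, 0, 0, 0, 0, -40, -0.6],
    [0, 0, 0, 0, 0, -50, -1],
    [0, 0, 0, 0, 0, -50, -1],
    [0, 0, 0, 0, 0, -50, -1]
  ]
}}

```text
time_s: 8.2
eef_pos: [0.4747, -0.4349, 0.2253]
eef_rot: [-0.0, 0.669, 0.743, 0.0]
wrist_force: [1.1, 0.1, 0.2]
opening: 0.999
grasp_force: 0.0
```

Call:
{"name": "send_rows", "arguments": {
  "motion": [
    [0, 0, 8.5, 0, 0, 0, -1],
    [0, 0, 8.5, 0, 0, 0, -1],
    [0, 0, 8.5, 0, 0, 0, -1],
    [0, 0, 8.5, 0, 0, 0, -1],
    [0, 0, 4, 0, 0, 0, -1],
    [0, 0, 0, 40, 0, 0, -1],
    [0, 0, 0, 40, 0, 0, -1],
    [0, 0, 0, 40, 0, 0, -1],
    [0, 0, 0, 0, 0, 0, -1],
    [0, 0, 0, 0, 0, 0, -1]
  ]
}}

```text
time_s: 9.2
eef_pos: [0.5389, -0.3327, 0.2234]
eef_rot: [0.0, 0.874, 0.486, -0.0]
wrist_force: [-0.0, -0.5, 0.1]
opening: 0.999
grasp_force: 0.0
```

```bash
python3 - <<'E'
from h import *
go(427,-168,130,-32)
c=cam("wrist");save(c,"w2.png")
c=cam("top");P=cloud(c)*1000
hsv=cv2.cvtColor(c["color"],cv2.COLOR_RGB2HSV);H,S,V=[hsv[:,:,i].astype(int) for i in range(3)]
k=((H<14)&(S>130)&(V>100));k[:,:375]=0;k[:190]=0;v,u=np.nonzero(k[:270,:450]);print("cart",u.mean(),v.mean(),len(u),np.nanmean(P[v,u],0))
E
```

```text
t 9.2 pos [ 538.9 -332.7  223.4] yaw -31.9 q6 -0.18 | turn [0.  0.  0.1] shift [  80.4 -182.1   93.4] X [0.53 0.85 0.  ] Y [ 0.85 -0.53  0.  ]
cart 417.27777777777777 230.59259259259258 54 [ 472.42121679 -457.88133326   42.52523576]
```

View pics/w2.png

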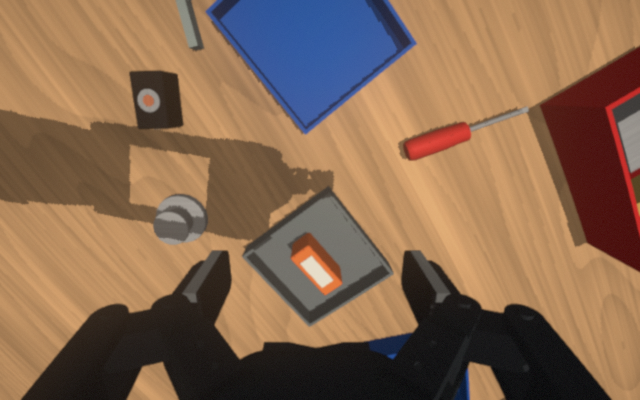

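The cartridge (315,262) lies in the returns tray. Valve B is at (157,98), and its long side lies along the tool's x axis, so the yaw is right. I'll move over it with a quick height-masked measurement.

```bash
cat >> h.py <<'E'
def valve(c,near,zr=(34,48),r=60):
    P=cloud(c)*1000;d=np.hypot(P[:,:,0]-near[0],P[:,:,1]-near[1])
    t=P[(d<r)&(P[:,:,2]>zr[0])&(P[:,:,2]<zr[1])]
    print("valve",len(t),cv2.minAreaRect(t[:,:2].astype(np.float32)),np.median(t,0).round(1))
E
python3 - <<'E'
from h import *
c=cam("wrist");valve(c,(427,-168),(34,48),40)
go(427,-168,120,-32)
E
```

```text
valve 1984 ((431.9144592285156, -172.10215759277344), (58.64150619506836, 37.20510482788086), 57.06208419799805) [ 433.2 -171.9   39.3]
t 9.35 pos [ 537.9 -334.5  223.3] yaw -32.1 q6 -0.18 | turn [ 0.   0.  -0.1] shift [  82.4 -182.3  103.3] X [0.53 0.85 0.  ] Y [ 0.85 -0.53  0.  ]
```

Call:
{"name": "send_rows", "arguments": {
  "motion": [
    [0, 0, 0, 13.7, -29.5, 0, -1],
    [0, 0, 0, 13.7, -29.5, 0, -1],
    [0, 0, 0, 13.7, -29.5, 0, -1],
    [0, 0, 0, 13.7, -29.5, 0, -1],
    [0, 0, 0, 13.7, -29.5, 0, -1],
    [0, 0, 0, 13.7, -29.5, 0, -1],
    [0, 0, 0, 0, 0, 40, -1],
    [0, 0, 0, 0, 0, 40, -1],
    [0, 0, 0, 0, 0, 23, -1],
    [0, 0, 0, 0, 0, 0, -1]
  ]
}}

```text
time_s: 10.35
eef_pos: [0.4292, -0.1693, 0.1172]
eef_rot: [-0.003, 0.875, 0.484, -0.001]
wrist_force: [-0.2, -0.4, 1.5]
opening: 0.996
grasp_force: 0.0
```

```bash
python3 - <<'E'
from h import *
go(431,-171,8,-32.5)
c=cam("wrist");valve(c,(431,-171),(34,48),40);save(c,"w3.png")
E
```

```text
t 10.35 pos [ 429.2 -169.3  117.2] yaw -32.1 q6 -0.07 | turn [-0.4 -0.   0.4] shift [ -0.5   2.4 109.2] X [0.54 0.84 0.  ] Y [ 0.84 -0.54  0.  ]
valve 3305 ((431.5120544433594, -170.96446228027344), (59.738502502441406, 35.97998046875), 57.971439361572266) [ 432.4 -169.1   39.5]
```

Confirmed at (431.5,-171), with the size right. Descend, grip and lift.

Call:
{"name": "send_rows", "arguments": {
  "motion": [
    [0, 0, 0, 0, 1, 35, -1],
    [0, 0, 0, 0, 0, 35, -1],
    [0, 0, 0, 0, 0, 25, -1],
    [0, 0, 0, 0, 0, 12, -1],
    [0, 0, 0, 0, 0, 0, 1],
    [0, 0, 0, 0, 0, 0, 1],
    [0, 0, 0, 0, 0, 0, 1],
    [0, 0, 0, 0, 0, 0, 1],
    [0, 0, 0, 0, 0, 0, 1],
    [0, 0, 0, 0, 0, 0, 1]
  ]
}}

```text
time_s: 11.4
eef_pos: [0.4341, -0.1715, 0.0151]
eef_rot: [0.002, 0.875, 0.485, 0.001]
wrist_force: [-0.5, 0.4, 6.2]
opening: 0.411
grasp_force: 60.8
```

Call:
{"name": "send_rows", "arguments": {
  "motion": [
    [0, 0, 0, 0, 0, 0, 1],
    [0, 0, 0, 0, 0, -10, 1],
    [0, 0, 0, 0, 0, -25, 1],
    [0, 0, 0, 0, 0, -30, 1],
    [0, 0, 0, 0, 0, -30, 1],
    [0, 0, 0, 0, 0, -10, 1],
    [0, 0, 0, 0, 0, 0, 1],
    [0, 0, 0, 0, 0, 0, 1],
    [0, 0, 0, 0, 0, 0, 1],
    [0, 0, 0, 0, 0, 0, 1]
  ]
}}

```text
time_s: 12.4
eef_pos: [0.4318, -0.1699, 0.1168]
eef_rot: [-0.001, 0.875, 0.485, -0.001]
wrist_force: [-0.1, 1.2, -1.6]
opening: 0.41
grasp_force: 60.2
```

```bash
python3 - <<'E'
from h import *
c=cam("top");P=cloud(c)*1000
hsv=cv2.cvtColor(c["color"],cv2.COLOR_RGB2HSV);H,S,V=[hsv[:,:,i].astype(int) for i in range(3)]
b=((H>100)&(H<125)&(S>120)).astype(np.uint8)
k=max(cv2.findContours(b[140:240,285:375].copy(),cv2.RETR_EXTERNAL,cv2.CHAIN_APPROX_NONE)[0],key=cv2.contourArea)[:,0]+[285,140]
print(cv2.minAreaRect((plane(c,k,.034)[:,:2]*1000).astype(np.float32)),cv2.minAreaRect((plane(c,k,.017)[:,:2]*1000).astype(np.float32)))
valve(c,(446,52),(34,48),50)
go(611,-201,106,97.1)
E
```

```text
((610.3875122070312, -201.20326232910156), (145.03611755371094, 151.0704803466797), 7.218988418579102) ((613.940673828125, -201.94183349609375), (147.04998779296875, 153.16802978515625), 7.218966960906982)
valve 235 ((448.85101318359375, 53.713653564453125), (59.853004455566406, 36.76872634887695), 6.383936405181885) [448.1  52.9  40.9]
t 12.45 pos [ 432. -170.  117.] yaw -32.0 q6 -0.07 | turn [-0.1  0.1 50.9] shift [173.8  52.9  11. ] X [0.99 0.12 0.  ] Y [ 0.12 -0.99  0.  ]
```

Call:
{"name": "send_rows", "arguments": {
  "motion": [
    [0, 0, 8.5, 0, 0, 0, 1],
    [0, 0, 8.5, 0, 0, 0, 1],
    [0, 0, 8.5, 0, 0, 0, 1],
    [0, 0, 8.5, 0, 0, 0, 1],
    [0, 0, 8.5, 0, 0, 0, 1],
    [0, 0, 8.5, 0, 0, 0, 1],
    [0, 0, 0, 35, 18, 0, 1],
    [0, 0, 0, 35, 18, 0, 1],
    [0, 0, 0, 35, 18, 0, 1],
    [0, 0, 0, 35, 18, 0, 1]
  ]
}}

```text
time_s: 13.45
eef_pos: [0.5815, -0.2252, 0.1171]
eef_rot: [-0.0, 0.998, 0.061, -0.001]
wrist_force: [0.4, -1.3, -0.6]
opening: 0.408
grasp_force: 60.1
```

Call:
{"name": "send_rows", "arguments": {
  "motion": [
    [0, 0, 0, 1, 1, 0, 1],
    [0, 0, 0, 0, 0, 0, 1],
    [0, 0, 0, 0, 0, 30, 1],
    [0, 0, 0, 0, 0, 30, 1],
    [0, 0, 0, 0, 0, 20, 1],
    [0, 0, 0, 0, 0, 10, 1],
    [0, 0, 0, 0, 0, 0, 1],
    [0, 0, 0, 0, 0, 0, 1],
    [0, 0, 0, 0, 0, 0, 1],
    [0, 0, 0, 0, 0, 0, 1]
  ]
}}

```text
time_s: 14.45
eef_pos: [0.5824, -0.2262, 0.0298]
eef_rot: [0.001, 0.998, 0.061, 0.001]
wrist_force: [-0.8, -0.4, -0.0]
opening: 0.409
grasp_force: 60.3
```

```bash
python3 - <<'E'
from h import *
go(581,-225,15,97.2)
c=cam("wrist");save(c,"w4.png");print(ctrl.get_obs()["grasp_force"],ctrl.get_obs()["opening"])
E
```

```text
t 14.45 pos [ 582.4 -226.2   29.8] yaw -83.0 q6 0.89 | turn [ 0.1 -0.1 -0.2] shift [-1.2 -1.4 14.8] X [0.99 0.13 0.  ] Y [ 0.13 -0.99  0.  ]
60.288240909576416 0.4079041280351889
```

View pics/w4.png

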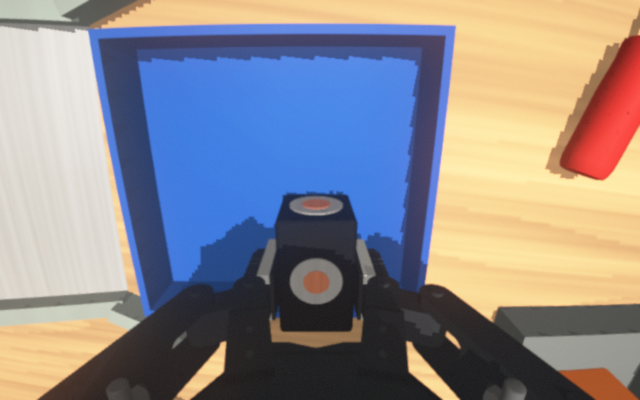

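The wrist view shows valve B held over the crate, with the far crate corners at (95,32) and (452,30). I'll check the rim position from depth before lowering.

```bash
python3 - <<'E'
from h import *
c=cam("wrist");P=cloud(c)*1000
hsv=cv2.cvtColor(c["color"],cv2.COLOR_RGB2HSV);H,S,V=[hsv[:,:,i].astype(int) for i in range(3)]
b=(H>100)&(H<125)&(S>120);p=P[b];t=p[(p[:,2]>30)&(p[:,2]<38)]
a=np.radians(97.2);ex=np.array([np.cos(a),np.sin(a)]);ey=np.array([-ex[1],ex[0]])
r=t[:,:2]-[612,-201];x=r@ex;y=r@ey;print(len(t),"x",np.percentile(x,[.5,2,98,99.5]),"y",np.percentile(y,[.5,2,98,99.5]),cv2.minAreaRect(t[:,:2].astype(np.float32)))
E
```

```text
7766 x [-81.72775734 -81.32132738  75.09850882  75.56469106] y [-77.64024253 -77.43619236  63.05349451  67.33105455] ((616.5524291992188, -203.58888244628906), (147.49728393554688, 158.95925903320312), 7.183756351470947)
```

Call:
{"name": "send_rows", "arguments": {
  "motion": [
    [0, 0, 0, 4, 0, 0, 1],
    [0, 0, 0, 0, 0, 7, 1],
    [0, 0, 0, 0, 0, 5, 1],
    [0, 0, 0, 0, 0, 2, 1],
    [0, 0, 0, 0, 0, 0, 1],
    [0, 0, 0, 0, 0, 0, 0],
    [0, 0, 0, 0, 0, 0, -0.3],
    [0, 0, 0, 0, 0, 0, -0.4],
    [0, 0, 0, 0, 0, 0, -0.4],
    [0, 0, 0, 0, 0, 0, -0.4]
  ]
}}

```text
time_s: 15.55
eef_pos: [0.5853, -0.2251, 0.0137]
eef_rot: [-0.0, 0.998, 0.061, -0.0]
wrist_force: [0.4, 0.2, 0.1]
opening: 0.703
grasp_force: 0.0
```

Call:
{"name": "send_rows", "arguments": {
  "motion": [
    [0, 0, 0, 0, 0, -20, -0.4],
    [0, 0, 0, 0, 0, -40, -0.4],
    [0, 0, 0, 0, 0, -40, -0.4],
    [0, 0, 0, 0, 0, -40, -1],
    [0, 0, 0, 0, 0, -40, -1],
    [0, 0, 0, 0, 0, -30, -1],
    [0, 0, 0, 0, 0, 0, -1],
    [0, 0, 0, 0, 0, 0, -1],
    [0, 0, 0, 0, 0, 0, -1],
    [0, 0, 0, 0, 0, 0, -1]
  ]
}}

```text
time_s: 16.55
eef_pos: [0.5846, -0.2247, 0.2221]
eef_rot: [-0.001, 0.998, 0.061, -0.001]
wrist_force: [1.2, -0.8, -0.0]
opening: 1.0
grasp_force: 0.0
```

```bash
python3 - <<'E'
from h import *
go(449,52,220,97)
c=cam("top");valve(c,(449,53),(34,48),50);valve(c,(586,-225),(38,52),50)
E
```

```text
t 16.55 pos [ 584.6 -224.7  222.1] yaw -83.0 q6 0.89 | turn [-0.1  0.2  0. ] shift [-100.9 -291.2    2.1] X [0.99 0.12 0.  ] Y [ 0.12 -0.99  0.  ]
valve 123 ((463.7778625488281, 62.698333740234375), (38.74781036376953, 55.82273864746094), 54.761268615722656) [463.2  58.7  40.6]
valve 218 ((586.2969970703125, -223.57998657226562), (60.86087417602539, 35.67413330078125), 7.051800727844238) [ 585.3 -223.5   45. ]
```

Valve A has been knocked aside and is now near (464,63). I'll move closer and look.

Call:
{"name": "send_rows", "arguments": {
  "motion": [
    [0, 0, 0, -10, -48, 0, -1],
    [0, 0, 0, -20, -48, 0, -1],
    [0, 0, 0, -30, -48, 0, -1],
    [0, 0, 0, -30, -48, 0, -1],
    [0, 0, 0, -30, -48, 0, -1],
    [0, 0, 8.5, 0, 0, 0, -1],
    [0, 0, 8.5, 0, 0, 0, -1],
    [0, 0, 8.5, 0, 0, 0, -1],
    [0, 0, 8.5, 0, 0, 0, -1],
    [0, 0, 8.5, 0, 0, 0, -1]
  ]
}}

```text
time_s: 17.6
eef_pos: [0.4502, -0.0186, 0.2235]
eef_rot: [0.0, 0.952, -0.308, -0.001]
wrist_force: [0.8, 0.3, 0.6]
opening: 0.999
grasp_force: 0.0
```

Call:
{"name": "send_rows", "arguments": {
  "motion": [
    [0, 0, 0, 0, 0, 0, -1],
    [0, 0, 0, 0, 0, 0, -1],
    [0, 0, 0, 0, 0, 0, -1],
    [0, 0, 0, 0, 0, 0, -1],
    [0, 0, 0, 0, 0, 0, -1],
    [0, 0, 0, 0, 0, 0, -1],
    [0, 0, 0, 0, 0, 0, -1],
    [0, 0, 0, 0, 0, 0, -1],
    [0, 0, 0, 0, 0, 0, -1],
    [0, 0, 0, 0, 0, 0, -1]
  ]
}}

```text
time_s: 18.6
eef_pos: [0.4506, -0.0188, 0.2243]
eef_rot: [0.0, 0.952, -0.305, -0.0]
wrist_force: [-0.1, 0.3, 0.4]
opening: 1.002
grasp_force: 0.0
```

```bash
python3 - <<'E'
from h import *
go(464,63,120,55)
c=cam("wrist");save(c,"w5.png");valve(c,(464,63),(36,41.5),45)
E
```

```text
t 18.6 pos [450.6 -18.8 224.3] yaw -125.5 q6 1.88 | turn [ 0.   0.  -0.5] shift [-36.  -74.7 104.3] X [ 0.82 -0.57  0.  ] Y [-0.57 -0.82  0.  ]
valve 1606 ((466.6988525390625, 55.257301330566406), (89.78463745117188, 53.336402893066406), 18.983999252319336) [455.6  54.3  39.5]
```

View pics/w5.png

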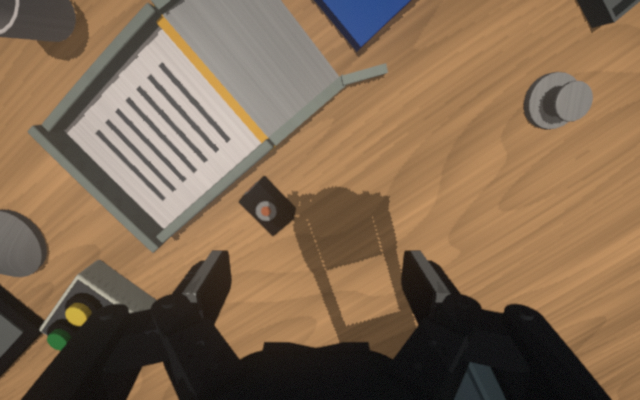

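```bash
python3 - <<'E'
from h import *
c=cam("wrist");P=cloud(c)*1000
m=np.zeros((400,640),bool);m[165:245,230:305]=1
t=P[m&(P[:,:,2]>34)&(P[:,:,2]<45)];v,u=np.nonzero(m&(P[:,:,2]>34)&(P[:,:,2]<45))
w=np.median(t,0);print(w);t=t[np.hypot(*(t[:,:2]-w[:2]).T)<38]
r=cv2.minAreaRect(t[:,:2].astype(np.float32));print(len(t),r)
top=c["color"];V=top.max(2);d=m&(V<60);n=d.astype(np.uint8)
k=max(cv2.findContours(n,cv2.RETR_EXTERNAL,cv2.CHAIN_APPROX_NONE)[0],key=cv2.contourArea)[:,0]
print("dark",cv2.minAreaRect((plane(c,k,.03)[:,:2]*1000).astype(np.float32)))
go(*r[0],120,8)
E
```

```text
[455.43093417  51.5729129   39.52551495]
1477 ((449.5738525390625, 53.69060516357422), (60.45352554321289, 36.43722915649414), 6.305192947387695)
dark ((449.4906005859375, 50.307456970214844), (59.392356872558594, 43.71110534667969), 7.1914496421813965)
t 18.7 pos [450.6 -18.8 224.3] yaw -125.5 q6 1.88 | turn [-0.  -0.  46.5] shift [-72.   -9.1 104.3] X [ 0.14 -0.99  0.  ] Y [-0.99 -0.14  0.  ]
```

Valve A at (266,206) in fact hasn't moved. It is at (449.6,53.7) with its long axis at 6.3°, matching the first measurement; the arm had occluded the top view. I turn back to yaw 96.

Call:
{"name": "send_rows", "arguments": {
  "motion": [
    [0, 0, -8.4, 0, 0, 0, -1],
    [0, 0, -8.4, 0, 0, 0, -1],
    [0, 0, -8.4, 0, 0, 0, -1],
    [0, 0, -8.4, 0, 0, 0, -1],
    [0, 0, -8.2, 0, 0, 0, -1],
    [0, 0, 0, 0, -24, 0, -1],
    [0, 0, 0, 0, -24, 0, -1],
    [0, 0, 0, 0, -24, 0, -1],
    [0, 0, 0, 7, 0, 0, -1],
    [0, 0, 0, 0, 0, 0, -1]
  ]
}}

```text
time_s: 19.7
eef_pos: [0.4504, 0.0536, 0.2245]
eef_rot: [0.0, 0.998, 0.056, 0.0]
wrist_force: [0.7, -0.3, -0.6]
opening: 1.0
grasp_force: 0.0
```

Call:
{"name": "send_rows", "arguments": {
  "motion": [
    [0, 0, 0, 0, 0, 40, -1],
    [0, 0, 0, 0, 0, 40, -1],
    [0, 0, 0, 0, 0, 27, -1],
    [0, 0, 0, 0, 0, 0, -1],
    [0, 0, 0, 0, 0, 0, -1],
    [0, 0, 0, 0, 0, 0, -1],
    [0, 0, 0, 0, 0, 0, -1],
    [0, 0, 0, 0, 0, 0, -1],
    [0, 0, 0, 0, 0, 0, -1],
    [0, 0, 0, 0, 0, 0, -1]
  ]
}}

```text
time_s: 20.7
eef_pos: [0.4499, 0.0535, 0.1177]
eef_rot: [0.0, 0.998, 0.055, 0.0]
wrist_force: [0.4, -0.3, 0.1]
opening: 0.997
grasp_force: 0.0
```

```bash
python3 - <<'E'
from h import *
go(449.6,53.5,10,96.3)
c=cam("wrist");valve(c,(449.6,53.5),(34,44),38)
E
```

```text
t 20.7 pos [449.9  53.5 117.7] yaw -83.7 q6 1.32 | turn [ 0. -0.  0.] shift [ -0.3  -0.  107.7] X [0.99 0.11 0.  ] Y [ 0.11 -0.99  0.  ]
valve 3303 ((450.0074768066406, 53.60948944091797), (59.737247467041016, 36.07875442504883), 5.886377811431885) [452.6  53.8  39.4]
```

Call:
{"name": "send_rows", "arguments": {
  "motion": [
    [0, 0, 0, 0, 0, 35, -1],
    [0, 0, 0, 0, 0, 35, -1],
    [0, 0, 0, 0, 0, 25, -1],
    [0, 0, 0, 0, 0, 12, -1],
    [0, 0, 0, 0, 0, 0, 1],
    [0, 0, 0, 0, 0, 0, 1],
    [0, 0, 0, 0, 0, 0, 1],
    [0, 0, 0, 0, 0, 0, 1],
    [0, 0, 0, 0, 0, 0, 1],
    [0, 0, 0, 0, 0, 0, 1]
  ]
}}

```text
time_s: 21.75
eef_pos: [0.4512, 0.0533, 0.0118]
eef_rot: [0.0, 0.998, 0.055, 0.002]
wrist_force: [0.0, 1.0, 6.8]
opening: 0.412
grasp_force: 60.7
```

Call:
{"name": "send_rows", "arguments": {
  "motion": [
    [0, 0, 0, 0, 0, 0, 1],
    [0, 0, 0, 0, 0, -10, 1],
    [0, 0, 0, 0, 0, -30, 1],
    [0, 0, 0, 0, 0, -40, 1],
    [0, 0, 0, 0, 0, -40, 1],
    [0, 0, 0, 0, 0, -10, 1],
    [0, 0, 0, 0, 0, 0, 1],
    [0, 0, 0, 0, 0, 0, 1],
    [0, 0, 0, 0, 0, 0, 1],
    [0, 0, 0, 0, 0, 0, 1]
  ]
}}

```text
time_s: 22.75
eef_pos: [0.4484, 0.0536, 0.1386]
eef_rot: [-0.0, 0.998, 0.055, -0.002]
wrist_force: [-0.1, 0.8, -1.0]
opening: 0.414
grasp_force: 60.2
```

```bash
python3 - <<'E'
from h import *
go(645,-180,140,97.2)
c=dict(np.load("top.npz"));P=cloud(c)*1000
b=P[130:155,315:335].reshape(-1,3);print("bottle",np.nanmedian(b[b[:,2]>70],0))
E
```

```text
t 22.75 pos [448.4  53.6 138.6] yaw -83.7 q6 1.32 | turn [-0.1  0.2 -0.9] shift [165.8 256.4  -1.4] X [0.99 0.13 0.  ] Y [ 0.13 -0.99  0.  ]
bottle [ 755.45003128 -180.17212114   87.40167499]
```

Call:
{"name": "send_rows", "arguments": {
  "motion": [
    [0, 0, -0.9, 0, 0, 0, 1],
    [0, 0, 0, 20.7, 32, 0, 1],
    [0, 0, 0, 20.7, 32, 0, 1],
    [0, 0, 0, 20.7, 32, 0, 1],
    [0, 0, 0, 20.7, 32, 0, 1],
    [0, 0, 0, 20.7, 32, 0, 1],
    [0, 0, 0, 20.7, 32, 0, 1],
    [0, 0, 0, 20.7, 32, 0, 1],
    [0, 0, 0, 20.7, 32, 0, 1],
    [0, 0, 0, 0, 0, 0, 1]
  ]
}}

```text
time_s: 23.75
eef_pos: [0.6478, -0.1839, 0.1389]
eef_rot: [0.001, 0.998, 0.062, 0.0]
wrist_force: [-0.4, 0.6, -2.0]
opening: 0.41
grasp_force: 60.4
```

Call:
{"name": "send_rows", "arguments": {
  "motion": [
    [0, 0, 0, 0, 0, 0, 1],
    [0, 0, 0, 0, 0, 30, 1],
    [0, 0, 0, 0, 0, 30, 1],
    [0, 0, 0, 0, 0, 30, 1],
    [0, 0, 0, 0, 0, 15, 1],
    [0, 0, 0, 0, 0, 0, 1],
    [0, 0, 0, 0, 0, 0, 1],
    [0, 0, 0, 0, 0, 0, 1],
    [0, 0, 0, 0, 0, 0, 1],
    [0, 0, 0, 0, 0, 0, 1]
  ]
}}

```text
time_s: 24.75
eef_pos: [0.6469, -0.1801, 0.0367]
eef_rot: [0.001, 0.998, 0.063, 0.001]
wrist_force: [-0.4, -0.3, -1.7]
opening: 0.409
grasp_force: 60.5
```

```bash
python3 - <<'E'
from h import *
go(645,-180,16,97.2)
c=cam("wrist");P=cloud(c)*1000
hsv=cv2.cvtColor(c["color"],cv2.COLOR_RGB2HSV);H,S,V=[hsv[:,:,i].astype(int) for i in range(3)]
b=(H>100)&(H<125)&(S>120);p=P[b];t=p[(p[:,2]>30)&(p[:,2]<38)&(p[:,0]<705)]
print(cv2.minAreaRect(t[:,:2].astype(np.float32)),ctrl.get_obs()["grasp_force"])
E
```

```text
t 24.75 pos [ 646.9 -180.1   36.7] yaw -82.8 q6 1.0 | turn [ 0.1 -0.1  0. ] shift [-1.9 -0.3 20.7] X [0.99 0.13 0.  ] Y [ 0.13 -0.99  0.  ]
((616.6728515625, -203.8414764404297), (148.260498046875, 157.80126953125), 7.004568576812744) 60.4916775226593
```

Call:
{"name": "send_rows", "arguments": {
  "motion": [
    [0, 0, 0, 0, 0, 12, 1],
    [0, 0, 0, 0, 0, 8, 1],
    [0, 0, 0, 0, 0, 1, 1],
    [0, 0, 0, 0, 0, 0, 1],
    [0, 0, 0, 0, 0, 0, 1],
    [0, 0, 0, 0, 0, 0, 0],
    [0, 0, 0, 0, 0, 0, -0.3],
    [0, 0, 0, 0, 0, 0, -0.4],
    [0, 0, 0, 0, 0, 0, -0.4],
    [0, 0, 0, 0, 0, 0, -0.4]
  ]
}}

```text
time_s: 25.8
eef_pos: [0.6459, -0.1796, 0.0139]
eef_rot: [-0.0, 0.998, 0.063, -0.0]
wrist_force: [-0.2, 0.2, -0.3]
opening: 0.699
grasp_force: 0.0
```

Call:
{"name": "send_rows", "arguments": {
  "motion": [
    [0, 0, 0, 0, 0, -20, -0.4],
    [0, 0, 0, 0, 0, -40, -0.4],
    [0, 0, 0, 0, 0, -40, -0.4],
    [0, 0, 0, 0, 0, -40, -1],
    [0, 0, 0, 0, 0, -30, -1],
    [0, 0, 0, 0, 30, 0, -1],
    [0, 0, 0, 0, 30, 0, -1],
    [0, 0, 0, 0, 30, 0, -1],
    [0, 0, -8.5, 0, 0, 0, -1],
    [0, 0, -8.5, 0, 0, 0, -1]
  ]
}}

```text
time_s: 26.8
eef_pos: [0.6571, -0.2703, 0.1838]
eef_rot: [-0.0, 0.977, 0.212, -0.0]
wrist_force: [-0.3, 0.4, -0.7]
opening: 0.998
grasp_force: 0.0
```

Call:
{"name": "send_rows", "arguments": {
  "motion": [
    [0, 0, -8.5, 0, 0, 0, -1],
    [0, 0, -8.5, 0, 0, 0, -1],
    [0, 0, -8.5, 0, 0, 0, -1],
    [0, 0, -8.5, 0, 0, 0, -1],
    [0, 0, -8.5, 0, 0, 0, -1],
    [0, 0, -8.5, 0, 0, 0, -1],
    [0, 0, -8.5, 0, 0, 0, -1],
    [0, 0, -8.5, 0, 0, 0, -1],
    [0, 0, -5, 0, 0, 0, -1],
    [0, 0, 0, 0, 0, 0, -1]
  ]
}}

```text
time_s: 27.8
eef_pos: [0.6573, -0.2689, 0.1841]
eef_rot: [-0.0, 0.661, 0.75, -0.0]
wrist_force: [-0.1, -0.5, 0.4]
opening: 1.003
grasp_force: 0.0
```

```bash
python3 - <<'E'
from h import *
go(630,-312,190,7.2)
c=cam("wrist");save(c,"w6.png");P=cloud(c)*1000
hsv=cv2.cvtColor(c["color"],cv2.COLOR_RGB2HSV);H,S,V=[hsv[:,:,i].astype(int) for i in range(3)]
b=(H>100)&(H<125)&(S>120);p=P[b];t=p[(p[:,2]>30)&(p[:,2]<38)&(p[:,0]<705)]
print(cv2.minAreaRect(t[:,:2].astype(np.float32)))
valve(c,(586,-225),(38,50),40);valve(c,(645,-180),(38,50),40)
y=(H>18)&(H<34)&(S>140)&(V>110);p=P[y];t=p[(p[:,2]>23)&(p[:,2]<33)&(p[:,1]>-50)&(p[:,1]<60)]
r=cv2.minAreaRect(t[:,:2].astype(np.float32));print("lip",len(t),r)
g=plane(cam("top"),[(387,178),(389,150)],.015)*1000;print("screwdriver",g.round())
E
```

```text
t 27.8 pos [ 657.3 -268.9  184.1] yaw 7.2 q6 -0.68 | turn [-0. -0.  0.] shift [-39.3 -32.5  -5.9] X [-0.13  0.99  0.  ] Y [0.99 0.13 0.  ]
((584.1237182617188, -370.35797119140625), (531.2880859375, 185.63583374023438), 79.13322448730469)
valve 2465 ((587.139404296875, -226.8492431640625), (60.67616271972656, 35.39862823486328), 6.9516801834106445) [ 587.7 -226.1   43.4]
valve 2732 ((645.505615234375, -181.25912475585938), (59.7264289855957, 35.49774169921875), 7.398743152618408) [ 645.7 -180.9   43.3]
lip 0 ((0.0, 0.0), (0.0, 0.0), 0.0)
screwdriver [[ 646. -378.   15.]
 [ 740. -390.   15.]]
```

View pics/w6.png

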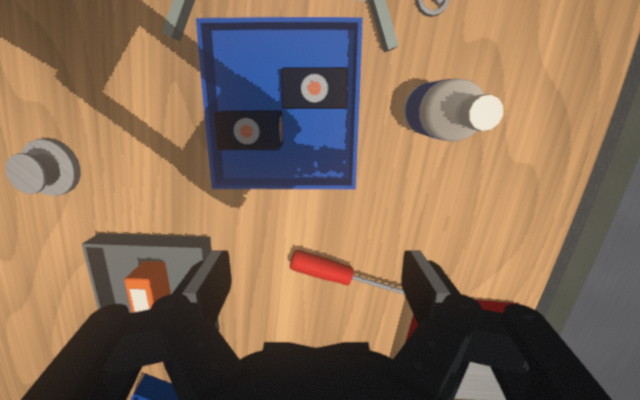

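The wrist view shows both valves on the crate floor, at (247,130) and (314,87), and the cartridge in the tray. The screwdriver at (320,267) sits behind the crate with clearance. I measure the dock rails from the top depth map before pushing.

```bash
python3 - <<'E'
from h import *
c=cam("top");P=cloud(c)*1000
m=np.zeros((400,640),bool);m[155:245,195:300]=1
hsv=cv2.cvtColor(c["color"],cv2.COLOR_RGB2HSV)
X,Y,Z=P[:,:,0],P[:,:,1],P[:,:,2]
r=m&(Z>36)&(Z<48)&(Y>0)&(Y<185)
for n,s in(("far",r&(X>640)),("near",r&(X<540)&(X>480))):
    v,u=np.nonzero(s)
    # rail mid per image column
    pts=np.array([[np.median(X[s&(np.arange(640)[None]==k)]),np.median(Y[s&(np.arange(640)[None]==k)])] for k in np.unique(u)])
    f=np.polyfit(pts[:,1],pts[:,0],1);print(n,len(u),f,"x at y=0,180",np.polyval(f,[0,180]).round(1),"ang",90-np.degrees(np.arctan(f[0])))
hh=hsv.astype(int);y=m&(hh[:,:,0]>15)&(hh[:,:,0]<30)&(hh[:,:,1]>110)&(Z>20)&(Z<35)&(abs(np.arange(640)[None]-265)<6)
p=P[y];print("lip",len(p));f=np.polyfit(p[:,0],p[:,1],1);print(f,"y at x=596",np.polyval(f,596))
go(627,-307,0,7.2)
E
```

```text
far 224 [-7.94286649e-02  6.85168464e+02] x at y=0,180 [685.2 670.9] ang 94.54139286629061
near 196 [-7.23087490e-02  5.08464548e+02] x at y=0,180 [508.5 495.4] ang 94.13578809840706
lip 114
[  0.06937165 -27.97882226] y at x=596 13.366682407344939
t 27.95 pos [ 657.4 -268.9  184.2] yaw 7.1 q6 -0.68 | turn [-0.  -0.  -0.1] shift [-34.  -34.9 184.2] X [-0.13  0.99  0.  ] Y [0.99 0.13 0.  ]
```

Call:
{"name": "send_rows", "arguments": {
  "motion": [
    [0, 0, 0, -17, -17, 0, -1],
    [0, 0, 0, -17, -18, 0, -1],
    [0, 0, 0, 0, 0, 40, -1],
    [0, 0, 0, 0, 0, 40, -1],
    [0, 0, 0, 0, 0, 40, -1],
    [0, 0, 0, 0, 0, 40, -1],
    [0, 0, 0, 0, 0, 15, -1],
    [0, 0, 0, 0, 0, 7, -1],
    [0, 0, 0, 0, 0, 0, -1],
    [0, 0, 0, 0, 0, 0, -1]
  ]
}}

```text
time_s: 28.95
eef_pos: [0.6285, -0.3081, 0.0048]
eef_rot: [0.002, 0.661, 0.75, 0.0]
wrist_force: [0.1, -0.1, 0.2]
opening: 1.001
grasp_force: 0.0
```

Call:
{"name": "send_rows", "arguments": {
  "motion": [
    [0, 0, 0, 6, 0, 0, -1],
    [0, 0, 0, 6, 0, 0, -1],
    [0, 0, 0, 4, 0, 0, -1],
    [0, 0, 0, 4, 0, 0, -1],
    [0, 0, 0, 4, 0, 0, -1],
    [0, 0, 0, 4, 0, 0, -1],
    [0, 0, 0, 4, 0, 0, -1],
    [0, 0, 0, 0, 0, 0, -1],
    [0, 0, 0, 0, 0, 0, -1],
    [0, 0, 0, 0, 0, 0, -1]
  ]
}}

```text
time_s: 29.95
eef_pos: [0.6226, -0.2748, 0.0017]
eef_rot: [-0.001, 0.661, 0.75, 0.0]
wrist_force: [1.0, -1.2, 0.7]
opening: 1.003
grasp_force: 0.8
```

```bash
cat >> h.py <<'E'
def crate(near=0,show=None):
    c=cam("top");P=cloud(c)*1000
    if show: cv2.imwrite("pics/"+show,cv2.resize(c["color"][120:280,160:440,::-1],None,fx=2.8,fy=2.8,interpolation=3))
    hsv=cv2.cvtColor(c["color"],cv2.COLOR_RGB2HSV);H,S=hsv[:,:,0],hsv[:,:,1]
    b=(H>100)&(H<125)&(S>120);b[:,375:]=0;b[:150]=0
    a=np.radians(94.3);d=np.array([np.cos(a),np.sin(a)]);n=np.array([d[1],-d[0]])
    b&=(np.abs((P[:,:,:2]-[595.5,16.5])@n)<90)
    k=max(cv2.findContours(b.astype(np.uint8),cv2.RETR_EXTERNAL,cv2.CHAIN_APPROX_NONE)[0],key=cv2.contourArea)
    m=np.zeros((400,640),np.uint8);cv2.drawContours(m,[cv2.convexHull(k)],-1,1,-1)
    p=P[(m>0)];r=cv2.minAreaRect(plane(c,k[:,0],.034 if not near else near)[:,:2].astype(np.float32)*1000)
    q=p[:,:2]-[595.5,16.5];x=q@d;y=q@n
    print("crate rect",np.round(r[0],1),np.round(r[1],1),round(r[2],1),"| along",np.nanpercentile(x,[1,99]).round(1),"lat",np.nanpercentile(y,[1,99]).round(1),"z",np.nanpercentile(p[:,2],[10,50,90]).round(1))
    o=ctrl.get_obs();e=o["eef_pos"][:2]*1000-[595.5,16.5];print("tcp along",(e@d).round(1),"lat",(e@n).round(1),"z",o["eef_pos"][2].round(4),"F",o["wrist_force"].round(1))
E
python3 - <<'E'
from h import *
crate();go(627,-307,0,4.3)
E
```

```text
crate rect [ 642.5 -121.7] [ 59.5 116.4] 60.4 | along [-192.4 -123.4] lat [-86.  72.] z [ 2.3  7.  48.2]
tcp along -292.5 lat 5.1 z 0.0017 F [ 0.6 -1.8  0.3]
t 30.0 pos [ 622.5 -274.8    1.7] yaw 7.2 q6 -0.72 | turn [-0.1 -0.1  2.9] shift [-32.4   2.1   1.7] X [-0.07  1.    0.  ] Y [1.   0.07 0.  ]
```

Call:
{"name": "send_rows", "arguments": {
  "motion": [
    [0, 0, 0.7, 4, -1, 0, -1],
    [0, 0, 0.7, 4, -1, 0, -1],
    [0, 0, 0.7, 4, -1, 0, -1],
    [0, 0, 0.7, 4, -1, 0, -1],
    [0, 0, 0, 4, -1, 0, -1],
    [0, 0, 0, 4, 0, 0, -1],
    [0, 0, 0, 4, 0, 0, -1],
    [0, 0, 0, 4, 0, 0, -1],
    [0, 0, 0, 4, 0, 0, -1],
    [0, 0, 0, 4, 0, 0, -1]
  ]
}}

```text
time_s: 31.0
eef_pos: [0.6143, -0.2357, 0.0023]
eef_rot: [-0.0, 0.679, 0.734, -0.0]
wrist_force: [0.5, -3.0, -2.8]
opening: 1.0
grasp_force: 1.6
```

Call:
{"name": "send_rows", "arguments": {
  "motion": [
    [0, 0, 0, 5, 0, 0, -1],
    [0, 0, 0, 5, 0, 0, -1],
    [0, 0, 0, 5, 0, 0, -1],
    [0, 0, 0, 5, 0, 0, -1],
    [0, 0, 0, 5, 0, 0, -1],
    [0, 0, 0, 5, 0, 0, -1],
    [0, 0, 0, 0, 0, 0, -1],
    [0, 0, 0, 0, 0, 0, -1],
    [0, 0, 0, 0, 0, 0, -1],
    [0, 0, 0, 0, 0, 0, -1]
  ]
}}

```text
time_s: 32.0
eef_pos: [0.6121, -0.206, 0.0024]
eef_rot: [-0.0, 0.679, 0.734, 0.0]
wrist_force: [-0.3, -0.6, 0.5]
opening: 0.996
grasp_force: 0.0
```

```bash
python3 - <<'E'
from h import *
crate();go(627,-307,0,4.3)
c=cam("wrist");save(c,"w7.png")
c=cam("scene");cv2.imwrite("pics/s7.png",cv2.resize(c["color"][120:300,210:480,::-1],None,fx=2.8,fy=2.8,interpolation=3))
E
```

```text
crate rect [641.  -46.5] [ 56.7 115.9] 59.8 | along [-122.6  -53.9] lat [-88.8  72.3] z [ 16.6  21.4 429.7]
tcp along -223.2 lat -0.1 z 0.0024 F [ 0.1  0.4 -0.8]
t 32.05 pos [ 612.1 -206.1    2.4] yaw 4.4 q6 -0.59 | turn [ 0.  -0.   0.1] shift [-101.7    7.3    2.4] X [-0.07  1.    0.  ] Y [1.   0.07 0.  ]
```

View pics/w7.png

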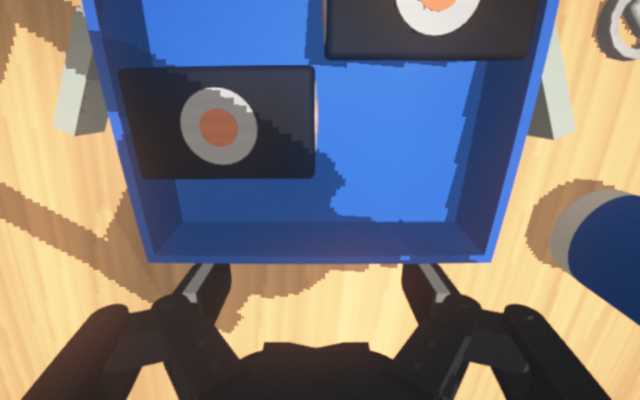

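The crate sits square against both open fingers (190,275 and 430,275), with flare rails evenly on both sides and the valves inside. I continue the push.

Call:
{"name": "send_rows", "arguments": {
  "motion": [
    [0, 0, 0, 5, 0, 0, -1],
    [0, 0, 0, 5, 0, 0, -1],
    [0, 0, 0, 5, 0, 0, -1],
    [0, 0, 0, 5, 0, 0, -1],
    [0, 0, 0, 5, 0, 0, -1],
    [0, 0, 0, 5, 0, 0, -1],
    [0, 0, 0, 5, 0, 0, -1],
    [0, 0, 0, 5, 0, 0, -1],
    [0, 0, 0, 5, 0, 0, -1],
    [0, 0, 0, 5, 0, 0, -1]
  ]
}}

```text
time_s: 33.15
eef_pos: [0.6081, -0.1557, 0.0022]
eef_rot: [-0.0, 0.679, 0.734, -0.0]
wrist_force: [0.4, -2.4, -1.5]
opening: 1.002
grasp_force: 1.4
```

Call:
{"name": "send_rows", "arguments": {
  "motion": [
    [0, 0, 0, 5, 0, 0, -1],
    [0, 0, 0, 5, 0, 0, -1],
    [0, 0, 0, 5, 0, 0, -1],
    [0, 0, 0, 5, 0, 0, -1],
    [0, 0, 0, 5, 0, -1, -1],
    [0, 0, 0, 5, 0, -1, -1],
    [0, 0, 0, 5, 0, -1, -1],
    [0, 0, 0, 5, 0, -1, -1],
    [0, 0, 0, 0, 0, 0, -1],
    [0, 0, 0, 0, 0, 0, -1]
  ]
}}

```text
time_s: 34.15
eef_pos: [0.6052, -0.1157, 0.0065]
eef_rot: [-0.0, 0.679, 0.734, 0.0]
wrist_force: [-0.0, -0.7, -0.2]
opening: 1.003
grasp_force: 0.0
```

```bash
python3 - <<'E'
from h import *
crate();go(627,-307,0,4.3)
c=cam("wrist");save(c,"w8.png")
c=cam("scene");cv2.imwrite("pics/s8.png",cv2.resize(c["color"][120:300,230:460,::-1],None,fx=3,fy=3,interpolation=3))
E
```

```text
crate rect [616.1 -65.3] [89.3 46.7] 68.4 | along [-115.7  -43.9] lat [-89.2  49.4] z [ 10.4  19.4 218.5]
tcp along -132.8 lat -0.3 z 0.0064 F [0.3 0.3 0.2]
t 34.2 pos [ 605.2 -115.9    6.4] yaw 4.4 q6 -0.46 | turn [ 0.  -0.   0.1] shift [-192.2    7.4    6.4] X [-0.07  1.    0.  ] Y [1.   0.07 0.  ]
```

View pics/s8.png

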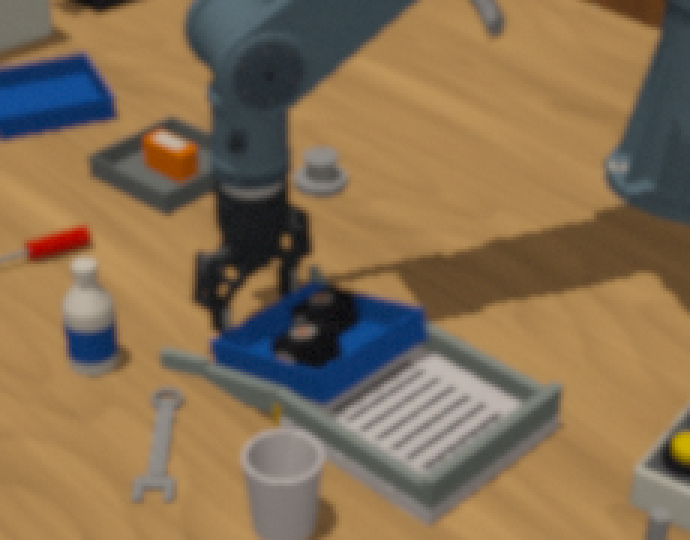

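The scene view shows the crate on the ramp with its front over the yellow lip, valves inside. I keep pushing, rising with the ramp.

Call:
{"name": "send_rows", "arguments": {
  "motion": [
    [0, 0, 0, 4, 0, -0.8, -1],
    [0, 0, 0, 4, 0, -0.8, -1],
    [0, 0, 0, 4, 0, -0.8, -1],
    [0, 0, 0, 4, 0, -0.8, -1],
    [0, 0, 0, 4, 0, -0.8, -1],
    [0, 0, 0, 4, 0, -0.8, -1],
    [0, 0, 0, 4, 0, -0.8, -1],
    [0, 0, 0, 4, 0, -0.8, -1],
    [0, 0, 0, 4, 0, -0.8, -1],
    [0, 0, 0, 4, 0, -0.8, -1]
  ]
}}

```text
time_s: 35.3
eef_pos: [0.6037, -0.0785, 0.0161]
eef_rot: [0.003, 0.679, 0.734, -0.0]
wrist_force: [0.0, -9.8, 5.3]
opening: 1.0
grasp_force: 4.9
```

Call:
{"name": "send_rows", "arguments": {
  "motion": [
    [0, 0, 0, 4, 0, -0.8, -1],
    [0, 0, 0, 4, 0, -0.8, -1],
    [0, 0, 0, 4, 0, -0.8, -1],
    [0, 0, 0, 4, 0, -0.8, -1],
    [0, 0, 0, 4, 0, -0.8, -1],
    [0, 0, 0, 4, 0, -0.8, -1],
    [0, 0, 0, 4, 0, -0.8, -1],
    [0, 0, 0, 0, 0, 0, -1],
    [0, 0, 0, 0, 0, 0, -1],
    [0, 0, 0, 0, 0, 0, -1]
  ]
}}

```text
time_s: 36.3
eef_pos: [0.5993, -0.0477, 0.0194]
eef_rot: [-0.001, 0.679, 0.734, -0.0]
wrist_force: [-0.3, -0.0, -0.4]
opening: 1.0
grasp_force: 0.0
```

```bash
python3 - <<'E'
from h import *
crate()
c=cam("wrist");a=c["color"][:,:,::-1]
c=cam("scene");b=cv2.resize(c["color"][150:300,270:450,::-1],None,fx=2.2,fy=2.2,interpolation=3)
b=cv2.resize(b,(400,333));im=np.zeros((333,800,3),np.uint8);im[:,400:]=b;im[:250,:400]=cv2.resize(a,(400,250));cv2.imwrite("pics/m9.png",im)
E
```

```text
crate rect [607.3  15.9] [89.8 41.4] 60.2 | along [-42.8  29.8] lat [-34.  41.] z [ 29.3  35.1 214.1]
tcp along -64.4 lat -1.1 z 0.0193 F [ 0.3  1.1 -0.1]
```

View pics/m9.png

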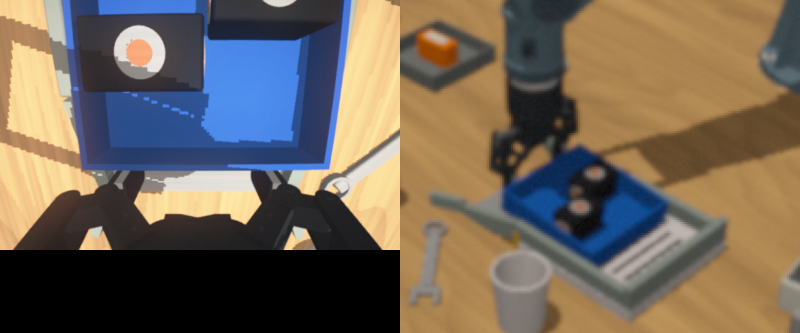

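The crate has tipped over the lip onto the deck, with both valves inside and both fingers still on its back wall. I push the last ~60 mm.

Call:
{"name": "send_rows", "arguments": {
  "motion": [
    [0, 0, 0, 4, 0, -1, -1],
    [0, 0, 0, 4, 0, -1, -1],
    [0, 0, 0, 4, 0, -1, -1],
    [0, 0, 0, 4, 0, -1, -1],
    [0, 0, 0, 4, 0, -1, -1],
    [0, 0, 0, 4, 0, -1, -1],
    [0, 0, 0, 4, 0, -1, -1],
    [0, 0, 0, 4, 0, -1, -1],
    [0, 0, 0, 4, 0, -1, -1],
    [0, 0, 0, 4, 0, -1, -1]
  ]
}}

```text
time_s: 37.45
eef_pos: [0.5968, -0.0084, 0.03]
eef_rot: [-0.0, 0.679, 0.734, -0.0]
wrist_force: [0.0, -2.0, -1.5]
opening: 0.998
grasp_force: 1.0
```

Call:
{"name": "send_rows", "arguments": {
  "motion": [
    [0, 0, 0, 4, 0, -1, -1],
    [0, 0, 0, 3, 0, 0, -1],
    [0, 0, 0, 3, 0, 0, -1],
    [0, 0, 0, 3, 0, 0, -1],
    [0, 0, 0, 3, 0, 0, -1],
    [0, 0, 0, 2, 0, 0, -1],
    [0, 0, 0, 0, 0, 0, -1],
    [0, 0, 0, 0, 0, 0, -1],
    [0, 0, 0, 0, 0, 0, -1],
    [0, 0, 0, 0, 0, 0, -1]
  ]
}}

```text
time_s: 38.45
eef_pos: [0.5955, 0.0093, 0.031]
eef_rot: [0.0, 0.679, 0.734, 0.0]
wrist_force: [-0.3, 0.4, 0.2]
opening: 1.003
grasp_force: 0.0
```

```bash
cat > look.py <<'E'
from h import *
import sys
crate()
c=cam("wrist");a=c["color"][:,:,::-1];P=cloud(c)*1000
hsv=cv2.cvtColor(c["color"],cv2.COLOR_RGB2HSV);H,S=hsv[:,:,0],hsv[:,:,1]
an=np.radians(94.3);d=np.array([np.cos(an),np.sin(an)]);n=np.array([d[1],-d[0]])
q=P[:,:,:2]-[595.5,16.5];x=q@d;y=q@n
b=(H>100)&(H<125)&(S>120)&(abs(y)<85)
# rim: highest blue per strip
for lo,hi in((-60,-30),(30,60)):
    s=b&(y>lo)&(y<hi);z=P[:,:,2][s];xx=x[s];r=(xx<xx.min()+12);print("rear rim y",lo,"x min",np.nanpercentile(xx,[.5,2]).round(1),"z",np.nanpercentile(z[r],[50,95]).round(1),"floor z",[np.nanmedian(z[(abs(xx-k)<12)]).round(1) for k in (30,80,130)])
c=cam("scene");bb=cv2.resize(c["color"][150:300,270:450,::-1],(400,333),interpolation=3);im=np.zeros((333,800,3),np.uint8);im[:,400:]=bb;im[:250,:400]=cv2.resize(a,(400,250));cv2.imwrite("pics/"+sys.argv[1],im)
E
python3 look.py m10.png
```

```text
crate rect [597.3  80.9] [71.1 31. ] 44.3 | along [17.5 82. ] lat [-30.9  37.8] z [20.  25.9 63.4]
tcp along -7.2 lat -0.5 z 0.0309 F [-0.7  0.5  0.4]
rear rim y -60 x min [3.4 4.6] z [37.3 50.7] floor z [np.float64(20.4), np.float64(20.6), np.float64(nan)]
rear rim y 30 x min [3.9 5.2] z [36.4 50.6] floor z [np.float64(20.3), np.float64(20.3), np.float64(nan)]
  return np.nanmean(a, axis, out=out, keepdims=keepdims)
```

View pics/m10.png

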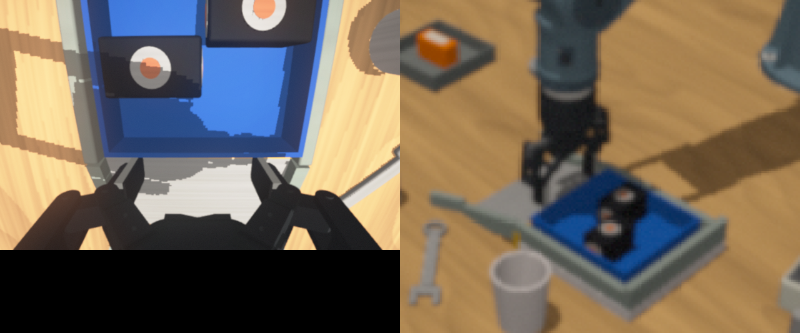

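Docked: rim z is 51 mm, floor z 20.5 mm (level), and the back wall is about 4 mm past the lip. I back off and go to the key box.

Call:
{"name": "send_rows", "arguments": {
  "motion": [
    [0, 0, 0, -8, 0, 0, -1],
    [0, 0, 0, -8, 0, -10, -1],
    [0, 0, 0, 0, 0, -30, -1],
    [0, 0, 0, 0, 0, -40, -1],
    [0, 0, 0, 0, 0, -40, -1],
    [0, 0, 0, 0, 0, -40, 0],
    [0, 0, 0, 0, 0, -20, 1],
    [0, 0, 0, 20, -20, 0, 1],
    [0, 0, 0, 38, -20, 0, 1],
    [0, 0, 0, 40, -20, 0, 1]
  ]
}}

```text
time_s: 39.6
eef_pos: [0.529, 0.0859, 0.212]
eef_rot: [0.001, 0.68, 0.733, 0.0]
wrist_force: [-0.2, 0.3, 0.1]
opening: 0.145
grasp_force: 0.0
```

Call:
{"name": "send_rows", "arguments": {
  "motion": [
    [0, 0, 0, 40, -20, 0, 1],
    [0, 0, 0, 40, -20, 0, 1],
    [0, 0, 0, 40, -20, 0, 1],
    [0, 0, 0, 40, -10, 0, 1],
    [0, 0, 0, 0, 0, 0, 1],
    [0, 0, 0, 0, 0, 0, 1],
    [0, 0, 0, 0, 0, 0, 1],
    [0, 0, 0, 0, 0, 0, 1],
    [0, 0, 0, 0, 0, 0, 1],
    [0, 0, 0, 0, 0, 0, 1]
  ]
}}

```text
time_s: 40.6
eef_pos: [0.4476, 0.2398, 0.2108]
eef_rot: [-0.0, 0.68, 0.733, -0.0]
wrist_force: [0.6, 0.5, -0.2]
opening: 0.001
grasp_force: 0.0
```

```bash
cat > keys.py <<'E'
from h import *
c=cam("wrist");save(c,"k.png");P=cloud(c)*1000
hsv=cv2.cvtColor(c["color"],cv2.COLOR_RGB2HSV);H,S,V=[hsv[:,:,i].astype(int) for i in range(3)]
z=(P[:,:,2]>62)&(P[:,:,2]<72)&(np.hypot(P[:,:,0]-446,P[:,:,1]-358)<75)
for n,m in dict(green=(H>40)&(H<90)&(S>90),yellow=(H>18)&(H<36)&(S>120),red=((H<10)|(H>172))&(S>120),white=(S<60)&(V>120)).items():
    p=P[m&z]
    if len(p)>20:(cx,cy),r=cv2.minEnclosingCircle(p[:,:2].astype(np.float32));print(n,len(p),round(cx,1),round(cy,1),"r",round(r,1),"med",np.median(p,0).round(1))
o=ctrl.get_obs();print(o["opening"]);go(421,322,100,4.3)
E
python3 keys.py
python3 -c "
from h import *
crate()"
```

```text
green 872 471.7 393.3 r 14.7 med [471.7 391.7  66. ]
yellow 853 484.0 335.1 r 14.9 med [483.8 335.   66.1]
red 999 413.2 381.4 r 15.2 med [413.5 380.9  66.1]
white 799 425.3 322.7 r 14.6 med [425.6 322.7  66. ]
-0.004945261164031407
t 40.65 pos [447.5 239.9 210.8] yaw 4.3 q6 0.18 | turn [-0.  0.  0.] shift [ 83.8 -20.3 110.8] X [-0.07  1.    0.  ] Y [1.   0.07 0.  ]
crate rect [594.3 102.4] [150.5 156.7] 4.6 | along [  6.4 159.4] lat [-70.1  75.5] z [19.3 24.4 61.3]
tcp along 234.1 lat -130.9 z 0.2109 F [ 0.2  0.6 -0.2]
```

View pics/k.png

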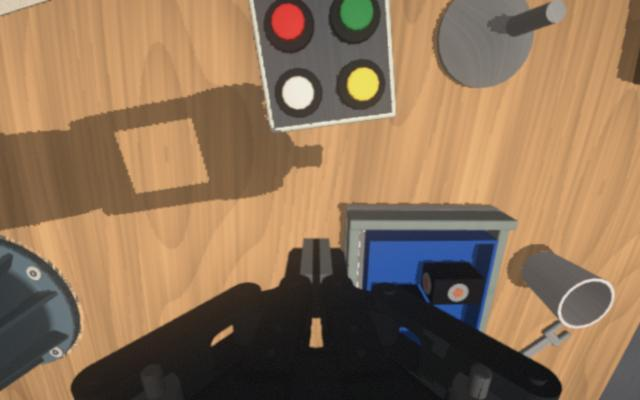

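The keys are clear: white (298,92), yellow (362,84), red (288,20), green (356,13). They are 60 mm apart with 15 mm radius, all at 66 mm. The gripper is shut, so I go to white.

Call:
{"name": "send_rows", "arguments": {
  "motion": [
    [0, 0, 0, 28, -5.3, 0, 1],
    [0, 0, 0, 28, -5.3, 0, 1],
    [0, 0, 0, 28, -5.4, 0, 1],
    [0, 0, 0, 0, 0, 40, 1],
    [0, 0, 0, 0, 0, 40, 1],
    [0, 0, 0, 0, 0, 40, 1],
    [0, 0, 0, 0, 0, 10, 1],
    [0, 0, 0, 0, 0, 0, 1],
    [0, 0, 0, 0, 0, 0, 1],
    [0, 0, 0, 0, 0, 0, 1]
  ]
}}

```text
time_s: 41.7
eef_pos: [0.4266, 0.3238, 0.0833]
eef_rot: [0.001, 0.679, 0.734, 0.002]
wrist_force: [0.1, 0.6, -0.3]
opening: -0.001
grasp_force: 0.0
```

```bash
python3 -c "
from h import *
go(425.3,322.7,60,4.3)"
```

```text
t 41.7 pos [426.6 323.8  83.3] yaw 4.4 q6 0.35 | turn [ 0.2 -0.1  0.1] shift [-1.  -1.4 23.3] X [-0.07  1.    0.  ] Y [1.   0.07 0.  ]
```

Call:
{"name": "send_rows", "arguments": {
  "motion": [
    [0, 0, 0, 0, 0, 7, 1],
    [0, 0, 0, 0, 0, 6, 1],
    [0, 0, 0, 0, 0, 4, 1],
    [0, 0, 0, 0, 0, 4, 1],
    [0, 0, 0, 0, 0, 0.5, 1],
    [0, 0, 0, 0, 0, 0, 1],
    [0, 0, 0, 0, 0, 0, 1],
    [0, 0, 0, 0, 0, 0, 1],
    [0, 0, 0, 0, 0, 0, 1],
    [0, 0, 0, 0, 0, 0, 1]
  ]
}}

```text
time_s: 42.7
eef_pos: [0.4252, 0.3232, 0.0609]
eef_rot: [0.0, 0.679, 0.734, 0.0]
wrist_force: [-4.1, -2.4, 15.4]
opening: -0.002
grasp_force: 7.5
```

White is fully down (15 N, z 60.9 mm). Release it and go to yellow.

Call:
{"name": "send_rows", "arguments": {
  "motion": [
    [0, 0, 0, 0, 0, -10, 1],
    [0, 0, 0, 0, 0, -20, 1],
    [0, 0, 0, 0, 0, -10, 1],
    [0, 0, 0, 4, 30, 0, 1],
    [0, 0, 0, 4, 29.5, 0, 1],
    [0, 0, 0, 0, 0, 0, 1],
    [0, 0, 0, 0, 0, 10, 1],
    [0, 0, 0, 0, 0, 8, 1],
    [0, 0, 0, 0, 0, 0, 1],
    [0, 0, 0, 0, 0, 0, 1]
  ]
}}

```text
time_s: 43.7
eef_pos: [0.4823, 0.3354, 0.0806]
eef_rot: [-0.0, 0.679, 0.734, -0.001]
wrist_force: [-0.6, -0.2, 0.4]
opening: -0.005
grasp_force: 0.0
```

```bash
python3 -c "
from h import *
go(484,335.1,60,4.3)"
```

```text
t 43.7 pos [482.3 335.4  80.6] yaw 4.4 q6 0.33 | turn [-0.1  0.   0.1] shift [-0.4  1.7 20.6] X [-0.07  1.    0.  ] Y [1.   0.07 0.  ]
```

Call:
{"name": "send_rows", "arguments": {
  "motion": [
    [0, 0, 0, 0, 1, 6, 1],
    [0, 0, 0, 0, 0, 6, 1],
    [0, 0, 0, 0, 0, 4, 1],
    [0, 0, 0, 0, 0, 4, 1],
    [0, 0, 0, 0, 0, 1.3, 1],
    [0, 0, 0, 0, 0, 0, 1],
    [0, 0, 0, 0, 0, 0, 1],
    [0, 0, 0, 0, 0, 0, 1],
    [0, 0, 0, 0, 0, 0, 1],
    [0, 0, 0, 0, 0, 0, 1]
  ]
}}

```text
time_s: 44.7
eef_pos: [0.4845, 0.3357, 0.061]
eef_rot: [0.0, 0.679, 0.734, -0.0]
wrist_force: [-3.6, -2.1, 8.3]
opening: -0.005
grasp_force: 4.5
```

Yellow is fully down (8 N, z 61 mm). Now green.

Call:
{"name": "send_rows", "arguments": {
  "motion": [
    [0, 0, 0, 0, 0, -10, 1],
    [0, 0, 0, 0, 0, -20, 1],
    [0, 0, 0, 0, 0, -10, 1],
    [0, 0, 0, 29.5, -4, 0, 1],
    [0, 0, 0, 29, -4, 0, 1],
    [0, 0, 0, 0, 0, 0, 1],
    [0, 0, 0, 0, 0, 10, 1],
    [0, 0, 0, 0, 0, 8, 1],
    [0, 0, 0, 0, 0, 0, 1],
    [0, 0, 0, 0, 0, 0, 1]
  ]
}}

```text
time_s: 45.7
eef_pos: [0.4719, 0.3924, 0.0812]
eef_rot: [-0.0, 0.68, 0.733, -0.001]
wrist_force: [0.1, 0.2, 0.8]
opening: -0.001
grasp_force: 0.0
```

```bash
python3 -c "
from h import *
go(471.7,393,60,4.3)"
```

```text
t 45.7 pos [471.9 392.4  81.2] yaw 4.4 q6 0.42 | turn [-0.1  0.   0.1] shift [ 0.6 -0.1 21.2] X [-0.07  1.    0.  ] Y [1.   0.07 0.  ]
```

Call:
{"name": "send_rows", "arguments": {
  "motion": [
    [0, 0, 0, 0, 0, 6, 1],
    [0, 0, 0, 0, 0, 6, 1],
    [0, 0, 0, 0, 0, 4, 1],
    [0, 0, 0, 0, 0, 4, 1],
    [0, 0, 0, 0, 0, 1.5, 1],
    [0, 0, 0, 0, 0, 0, 1],
    [0, 0, 0, 0, 0, 0, 1],
    [0, 0, 0, 0, 0, 0, 1],
    [0, 0, 0, 0, 0, 0, 1],
    [0, 0, 0, 0, 0, 0, 1]
  ]
}}

```text
time_s: 46.7
eef_pos: [0.4721, 0.3932, 0.0611]
eef_rot: [0.0, 0.679, 0.734, -0.0]
wrist_force: [-1.6, -2.9, 5.7]
opening: -0.002
grasp_force: 2.6
```

Call:
{"name": "send_rows", "arguments": {
  "motion": [
    [0, 0, 0, 0, 0, -10, 1],
    [0, 0, 0, 0, 0, -30, 1],
    [0, 0, 0, 0, 0, -40, 1],
    [0, 0, 0, 0, 0, -40, 1],
    [0, 0, 0, -40, 0, -20, 1],
    [0, 0, 0, -40, 0, 0, 1],
    [0, 0, 0, -40, 0, 0, 1],
    [0, 0, 0, -30, 0, 0, 1],
    [0, 0, 0, 0, 0, 0, 1],
    [0, 0, 0, 0, 0, 0, 1]
  ]
}}

```text
time_s: 47.7
eef_pos: [0.4838, 0.2437, 0.2011]
eef_rot: [-0.0, 0.68, 0.733, 0.001]
wrist_force: [0.2, 0.6, 0.1]
opening: 0.002
grasp_force: 0.0
```

```bash
python3 keys.py; python3 - <<'E'
from h import *
crate(show="end.png")
E
```

```text
green 873 471.8 392.8 r 14.6 med [472.1 391.2  66.1]
yellow 900 483.9 335.0 r 14.9 med [483.9 335.   66. ]
red 1043 413.5 381.3 r 15.2 med [413.7 381.   66. ]
white 857 425.7 322.9 r 14.7 med [426.1 323.   66. ]
2.3970554532605855e-05
t 47.75 pos [483.7 244.4 201. ] yaw 4.4 q6 0.17 | turn [ 0.  -0.   0.1] shift [ 82.1 -56.7 101. ] X [-0.07  1.    0.  ] Y [1.   0.07 0.  ]
crate rect [594.1 102.6] [150.2 156.9] 4.3 | along [  6.3 159.1] lat [-70.1  75.4] z [19.2 24.1 61.5]
tcp along 235.9 lat -94.5 z 0.2009 F [ 0.2 -1.1  0.3]
```

View pics/end.png

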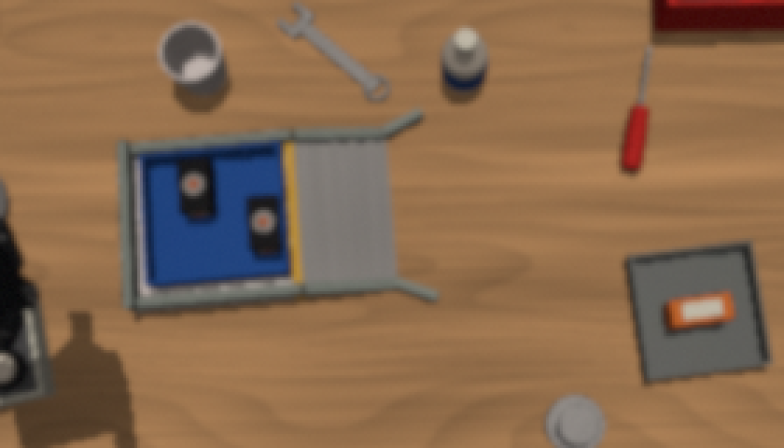

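The end view shows the crate flat behind the lip with both valves inside (195,185 and 263,225). The cartridge is in the tray (700,308), the bystanders are in place and the keys are released at 66 mm.

```bash
python3 -c "
from bench import ctrl
print(ctrl.hand_in())"
```

```text
the job is handed in; nothing more can be done
None
```

I handed the job in at about 48 s with every step done, but `hand_in` returned no verdict: the cartridge is in the returns tray, both valve bodies are in the crate docked flat behind the lip, and white, yellow and green were pressed in that order.

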